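# Clamp a plate-forming template and torque its nut with the click wrench

## Task

Take the loose plywood profile template from the ware board, lay it on the clamp's ledge and slide it nose first into the clamp's slot until it is gently but fully home against the stop inside. Then turn the click wrench that sits on the clamp's nut clockwise (seen from above) until the nut goes tight and the wrench's hinge clearly breaks over, stop there before the hinge folds to its end, ease off so that the handle springs straight again, and leave it where it ends up, not swung back. Leave the other things on the bench as they are.

Things in the scene. Friction and masses are not known exactly. Their poses are not given: they have to be found in the camera images.
- template: Loose flat plywood profile template, about 120 g, 10 mm thick, lying flat. Origin on its underside below its dark grip block. Local -y points to the nose, z up. 60 mm wide (x) from y = -90 to +20 mm, a narrower nose 50 mm wide from y = -110 to -90 mm, and a round end of radius 30 mm centred at y = +20 mm.
- block (a point): Top centre of the template's dark wooden grip block, 39 mm above the template's underside at its local x = y = 0. The block is 18 mm along x, 30 mm along y and stands 29 mm above the plate: pinch it from above across its 18 mm. Axes as the template.
- nose (a point): Middle of the front edge of the template's nose, on its underside (template frame: 0, -110, 0 mm). Axes as the template.
- board: Fixed brown ware board 220 x 190 x 9 mm on which the template lies at the start. Origin: centre of its underside, on the table; its top is 9 mm above.
- clamp: Fixed clamp, origin on the table below the nut's axis, z up, slot opening to local +y. Grey base plate x -65 to 65, y -60 to 130 mm; its top, 12 mm above the table, is the ledge. Aluminium jaw block over it, x -55 to 55, y -60 to 40 mm, top at 45 mm, with the slot underneath.
- mouth (a point): Middle of the slot's mouth, on the ledge (clamp frame: 0, 40, 12 mm), axes as the clamp. The slot is 64 mm wide (x) and 13 mm high (12 to 25 mm above the table). Two low guides, 7 mm high, flare outwards in front of it to y about 65 mm in the clamp frame.
- stop (a point): Middle of the stop wall's foot deep in the slot (clamp frame: 0, -35, 12 mm), axes as the clamp; hidden under the jaw. Fully home, the template lies flat on the ledge, axes as the clamp's, nose touching the stop, its origin near (0, 75, 12) mm in the clamp frame.
- wrench_head: Steel head of the click wrench, captive on the clamp's nut; origin on the nut's vertical axis, 80 mm above the table; local x along the wrench, z up. Radius 20 mm, 66 to 91 mm above the table. It turns with the nut, clockwise from above to tighten. The nut has 0.5 to 1.0 rad to go, unseen and different each time, against 0.5 N m (4 N at the push point), and stays where left.
- wrench_handle: Handle of the click wrench. Origin on its break-over hinge (vertical axis, 35 mm along the head's x from the nut's axis, 80 mm above the table), local x along the handle outwards, z up. Black round grip of 22 mm diameter from x = 50 to 155 mm, end at 161 mm, underside 69 mm above the table. Straight in line with the head (0 rad) until it breaks over.
- push (a point): Where to push or pinch the handle: on its axis, 105 mm from the hinge, 140 mm from the nut's axis, axes as the handle. Once the nut is tight, 10 to 11 N sideways here folds the hinge clockwise with nearly constant force. Fold by 0.12 to 0.28 rad and hold a moment: a good click. Its end is at 0.38 rad; over 0.3 is overdriven. Let off, it springs straight within 1 s.
- jar: Bystander: amber glass jar with a lid, 60 mm wide, 75 mm high; origin at its underside.
- bowl: Bystander: terracotta bowl, 90 mm wide, 45 mm high; origin at its underside.
- stick: Bystander: flat wooden modelling stick, about 175 mm long along its x, 10 mm high; origin at its underside.
- rib: Bystander: round wooden shaping disc, 64 mm wide, 9 mm high; origin at its underside.
- tile_a: Bystander: glazed terracotta test tile 70 x 40 x 8 mm, on the display board; origin at its underside.
- tile_b: Bystander: yellow glazed test tile 70 x 40 x 8 mm, on the display board; origin at its underside.
Mind the look-alikes: they are no part of the job. Leave any red look-alike of the template alone.

How it is judged (in metres and radians):
On the way, in this order (a step that is already met when the one before it is completed fails the run):
1. the template lies fully home in the clamp's slot against the stop (y of nose in the frame of clamp between -0.04 and -0.032 m and x of nose in the frame of clamp between -0.006 and 0.006 m and z of nose in the frame of clamp between 0.009 and 0.017 m and angle between the y axis of template and the y axis of clamp, either way round below 0.1 rad), for 0.2 s.
2. the wrench's hinge has broken over (folded by more than 0.10 rad) with the template still home (all of step 1 and angle between the x axis of wrench_handle and the x axis of wrench_head, either way round above 0.1 rad), for 0.1 s.
At the end, for the whole second after the job is handed in: The template lies flat and fully home in the slot (nose within 3 mm of the stop, within 6 mm of the middle, within 0.10 rad of the slot's direction) at rest; the wrench handle is straight again (hinge under 0.06 rad), at rest, and its push point is more than 45 mm from where it started (all of step 1 and angle between the x axis of wrench_handle and the x axis of wrench_head, either way round below 0.06 rad and distance of push from where it was at the start of the episode above 0.045 m and angular speed of wrench_handle below 0.1 rad/s and linear speed of template below 0.02 m/s); the robot touches nothing.
It fails at once if the wrench is overdriven: its hinge folds beyond 0.32 rad (angle between the x axis of wrench_handle and the x axis of wrench_head, either way round above 0.32 rad).
It fails at once if the template is rammed into the clamp with more than 45 N (contact force between template and clamp above 45 N).
It fails at once if a bystander is moved by more than 20 mm (distance of any of jar, bowl, stick, rib, tile_a, tile_b from where it was at the start of the episode above 0.02 m).
It fails at once if the jar or the bowl is tipped (angle between any of jar, bowl's own z axis and vertical above 0.4 rad).
It also fails if it takes over 72 s, if anything falls off the work surface, if the arm or the gripper's body presses on something with over 40 N, if the wrist force passes 120 N, or if a joint passes its speed limit or range.

## Robot

A 6-joint arm with a two-finger parallel gripper is mounted at the origin on the work surface. World frame = base frame: x ahead of the robot, y to its left, z up, the work surface at z = 0. Lengths are in mm, angles in rad, forces in N, time in s.
With the tool pointing down it reaches from about 325 to 775 mm from the base axis. Payload 9.3 kg.
Tool frame: the origin (TCP) lies between the finger pads; the fingertips stand 17 mm ahead of it and the grasp point (between the pads) lies 2 mm behind it; x points along the fingers, y is the direction in which the jaws open and shut, and the axes are right-handed (so a half turn about x gives the same grasp; the last joint's range is limited). The gripper opens to 85 mm and grips with 20 to 120 N. Pads are 22 mm wide; open, the fingers measure 114 mm over their backs; the gripper's body (76 mm by 85 mm) begins 54 mm behind the grasp point. The pads swing forward as they close: fully open they stand 13 mm farther back than shut.
Start: joints at [1.058, 0.259, 0.021, 1.334, 0, 1.418], TCP at [193.649, 514.778, 248.279] pointing down, gripper open.
Joint ranges: [-3.04, 3.04], [-0.91, 1.82], [-1.04, 1.36], [-1.92, 1.95], [-1.52, 1.45], [-3.14, 3.14]. Speed limits (rad/s): [2.22, 2.22, 2.79, 3.14, 3.14, 3.14].

## Interface

Orientations are given as a unit quaternion [x, y, z, w].
In Python, from cell import bot, read_camera, camera_params, job gives the robot as it stands. The module is installed in compiled form; this text tells all that it offers.
- The arm moves only by the tool move_arm, never from a script. Its argument "rows" is a list of rows, each a list of 3 entries, a list of its own where there are three numbers: the shift along the tool's x, y, z in m, then the turn, a rotation vector about the tool's x, y, z in degrees, then the gripper's target within -1 to 1 (shut at 1, half-way at 0, fully open at -1). A call has 1 to 8 rows; each row is the pose to reach, as a shift and turn from the pose measured when the call began, along the tool's axes at that moment; what a row does not reach only later rows make up. A row lasts 1/12 s, in which the tool goes at most 41.7 mm and 7.16 degrees, less where a joint would pass 70% of its speed; a pose out of reach is approached as far as the arm can. A call with a gripper value outside its range is refused whole. The fingers move at their own pace and stop on an object; "grip_force" is the grip in N (left out, the last holds). Time passes only in rows, so rows that repeat a pose let the fingers close. It gives the time, the measured TCP pose, the force and the opening at its end, in the units of the state.
- bot.get_obs(): the state, without advancing time (a new reading comes with each control period).
- read_camera(name): name is "side" or "top"; returns the picture (480x640x3 uint8, blue, green, red); there is no depth.
- camera_params(name): a dict with "camera_matrix" (3x3 intrinsics, pixels), "xyz" and "rotation" of the camera in the world. Camera axes: x right, y down, z forward; pixel columns grow to the right and rows downward; lengths in mm; the calibration is good to about 2 mm. A picture is of the moment at which its call begins. camera_params takes no time and is no camera call.
- job.hand_in(): hands the job in, once; it reports no verdict.
The state is a dict: "clock": time; "joints": joint angles; "joint_velocities": joint speeds; "joint_efforts": joint torques, N m; "tool_pos": TCP position; "orientation": TCP orientation; "force": force on the tool from outside, world axes, zero at the start; "torque": the same for the moment, N m; "opening": opening from 0.0 (shut) to 1.0 (fully open).
Only numpy, scipy, OpenCV 4.12 (cv2) and the standard library are available. Lean on these libraries where they do the work, as an engineer would, in place of code of your own. Each camera call takes 0.05 s, during which the arm holds its last target.

## Working session

There is one attempt and no reset: what is moved stays moved. The work goes in short steps, Python scripts to look and compute and a tool call to move; the robot and the scene stay as the last step left them, time stands still between calls to the robot, and variables do not carry over. Pictures are saved under pics/ and viewed, and the job is handed in when it is done.

Besides the shell and the picture viewer there is one more tool, called after "Call:" as a command line: name --argument value ..., lists and objects as JSON in quotes. move_arm: Moves the arm, as the interface text tells. Its arguments: {"type":"object","properties":{"rows":{"type":"array"},"grip_force":{"type":"number"}},"required":["rows"]}

```bash
mkdir -p pics; python3 - <<'E'
from cell import bot, read_camera, camera_params
import cv2
for n in("top","side"):
    cv2.imwrite(f"pics/{n}0.png",read_camera(n)); print(n,camera_params(n))
print(bot.get_obs())
E
```

```text
top {'camera_matrix': array([[511.61531047,   0.        , 322.89321875],
       [  0.        , 511.61531047, 233.55838752],
       [  0.        ,   0.        ,   1.        ]]), 'xyz': array([ 316.44644971,   -6.55586096, 1367.66722654]), 'rotation': array([ 0.7117926 , -0.69789683,  0.05991684, -0.05197391])}
side {'camera_matrix': array([[462.47224657,   0.        , 321.30492826],
       [  0.        , 462.47224657, 244.87587623],
       [  0.        ,   0.        ,   1.        ]]), 'xyz': array([ 197.40328338, -943.73522721,  999.86190325]), 'rotation': array([ 0.90301369, -0.15283084,  0.07107092, -0.39516823])}
{'clock': 0.1, 'joints': array([ 1.05841440e+00,  2.59159427e-01,  2.08203974e-02,  1.33367286e+00,
       -3.29188120e-05,  1.41821067e+00]), 'joint_velocities': array([ 0.00092488, -0.00201706,  0.00282658,  0.00120032, -0.00109088,
        0.00043956]), 'joint_efforts': array([ 5.83584071e-03, -5.56691873e+01,  3.45072448e+01,  1.14745792e-02,
       -1.29951477e-04, -2.89148613e-05]), 'tool_pos': array([193.53893312, 514.58025109, 247.70701964]), 'orientation': array([ 0.1261121 ,  0.69582458, -0.12693216,  0.69556604]), 'force': array([-0.23164746,  0.76708119,  0.75650509]), 'torque': array([ 0.06264848,  0.05346354, -0.01544913]), 'opening': 0.9970940503201958}
```

View pics/top0.png

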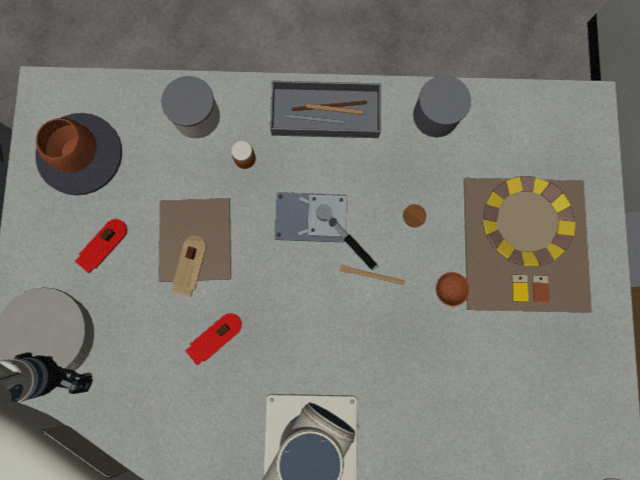

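View pics/side0.png

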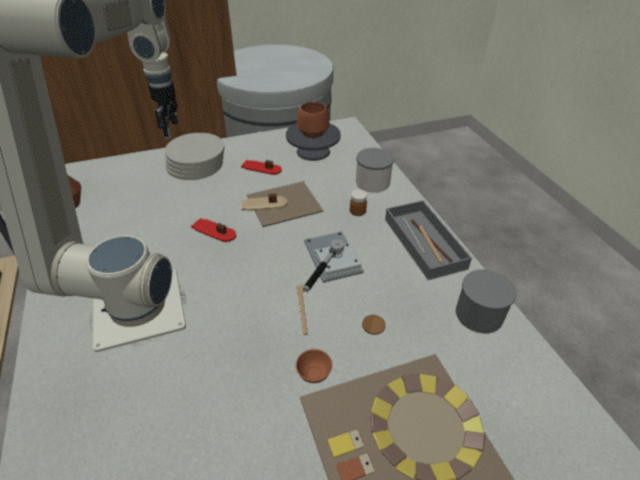

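The top view shows the template at about (189,265), with its grip block at (191,253) and the nose pointing down the image. The clamp is at (312,217), its slot opening to the left (+y), and the wrench handle runs from (333,222) to (375,266). Next I'll zoom in and measure.

```bash
cat > h.py <<'E'
import numpy as np, cv2
from scipy.spatial.transform import Rotation as R
from cell import bot, read_camera, camera_params
P={n:camera_params(n) for n in("top","side")}
def ray(n,u,v,z):
    p=P[n]; d=R.from_quat(p["rotation"]).apply(np.linalg.inv(p["camera_matrix"])@[u,v,1]); c=p["xyz"]
    return c+d*(z-c[2])/d[2]
def proj(n,X):
    p=P[n]; q=R.from_quat(p["rotation"]).inv().apply(np.array(X,float)-p["xyz"]); q=q@p["camera_matrix"].T
    return q[...,:2]/q[...,2:]
def crop(n,img,x,y,w,h,s,f):
    cv2.imwrite(f,cv2.resize(img[y:y+h,x:x+w],None,fx=s,fy=s,interpolation=cv2.INTER_CUBIC))
E
python3 - <<'E'
from h import *
t=cv2.imread("pics/top0.png");s=cv2.imread("pics/side0.png")
crop("top",t,155,190,80,110,5,"pics/c1.png")
crop("top",t,265,180,120,100,6,"pics/c2.png")
crop("side",s,235,175,100,60,7,"pics/c3.png")
crop("side",s,290,220,90,80,7,"pics/c4.png")
E
```

```text
(no output)
```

View pics/c1.png

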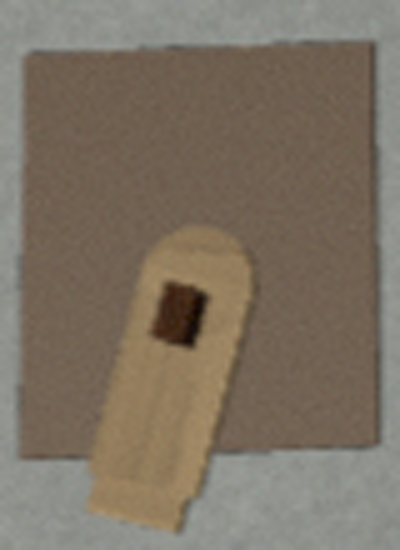

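View pics/c2.png

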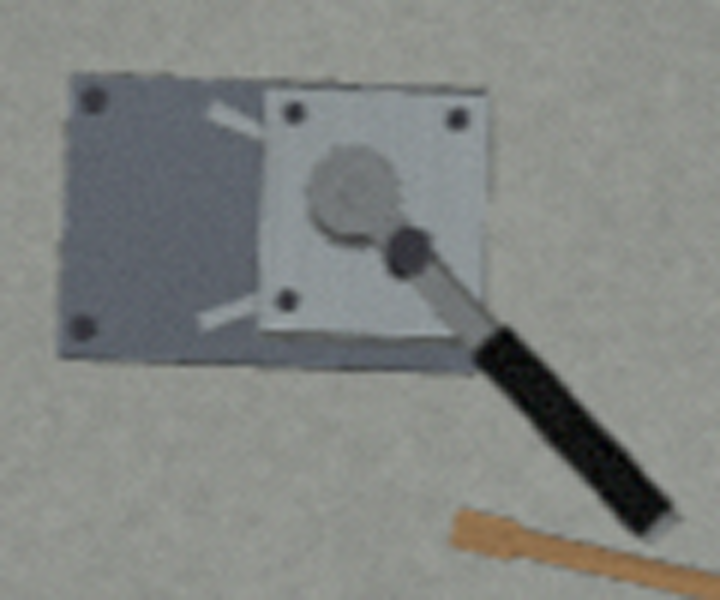

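View pics/c3.png

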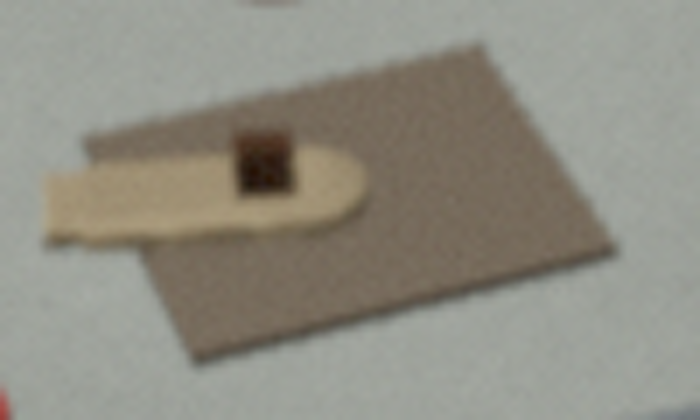

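View pics/c4.png

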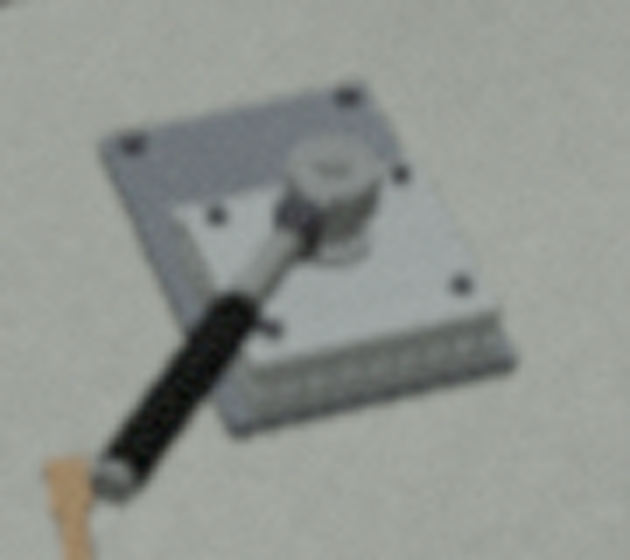

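```bash
cat > meas.py <<'E'
from h import *
def comp(m,near):
    n,l,st,c=cv2.connectedComponentsWithStats(m.astype(np.uint8))
    k=[i for i in range(1,n) if st[i,4]>25]; i=min(k,key=lambda i:np.hypot(*(c[i]-near)))
    return l==i
def tpl(img,near,zt,n="top",zb=None):
    # plywood mask -> polygon at plate top height
    hsv=cv2.cvtColor(img,cv2.COLOR_BGR2HSV).astype(int)
    m=(hsv[...,0]>10)&(hsv[...,0]<25)&(hsv[...,1]>70)&(hsv[...,2]>110)
    m=comp(m,near)
    cs,_=cv2.findContours(m.astype(np.uint8),cv2.RETR_EXTERNAL,cv2.CHAIN_APPROX_NONE)
    c=max(cs,key=cv2.contourArea)[:,0,:]
    X=np.array([ray(n,u,v,zt)[:2] for u,v in c])
    return m,c,X
E
python3 - <<'E'
from meas import *
t=cv2.imread("pics/top0.png");s=cv2.imread("pics/side0.png")
for n,img,near in(("top",t,(188,265)),("side",s,(262,203))):
    m,c,X=tpl(img,near,19,n)
    r=cv2.minAreaRect((X*10).astype(np.float32)); print(n,m.sum(),np.array(r[0])/10,np.array(r[1])/10,r[2])
    b=comp(img.max(2)<95,near if n=="top" else (270,199))
    # block
    v,u=np.nonzero(b); print("blk",b.sum(),u.min(),u.max(),v.min(),v.max(), u.mean(),v.mean())
    print(np.round(ray(n,u.mean(),v.mean(),48 if n=="top" else 33),1))
# clamp corners, jaw corners from crop c2 (scale 6, off 265,180)
g=lambda x,y:((x+.5)/6+265-.5,(y+.5)/6+180-.5)
print("base (far-left, near-left) z12",[np.round(ray("top",*g(*p),12),1) for p in((72,73),(58,357),(473,374))])
print("jaw z45",[np.round(ray("top",*g(*p),45),1) for p in((266,87),(488,92),(482,340),(259,330))])
print("head z91",np.round(ray("top",*g(354,194),91),1),"hinge ~90",np.round(ray("top",*g(408,253),88),1))
print("grip ends z80",np.round(ray("top",*g(492,345),80),1),np.round(ray("top",*g(655,524),80),1))
g=lambda x,y:((x+.5)/5+155-.5,(y+.5)/5+190-.5)
print("nose z19",[np.round(ray("top",*g(*p),19),1) for p in((88,512),(180,533))])
print("blk top centre z48",np.round(ray("top",*g(182,313),48),1))
g=lambda x,y:((x+.5)/7+290-.5,(y+.5)/7+220-.5)
print("side base z12",[np.round(ray("side",*g(*p),12),1) for p in((105,145),(362,82),(515,365),(235,432))])
print("side jaw z45",[np.round(ray("side",*g(*p),45),1) for p in((177,208),(495,305),(255,362))])
print("side head",np.round(ray("side",*g(333,170),91),1),"grip end",np.round(ray("side",*g(115,478),80),1))
g=lambda x,y:((x+.5)/7+235-.5,(y+.5)/7+175-.5)
print("side blk top",np.round(ray("side",*g(263,141),48),1),"nose",[np.round(ray("side",*g(*p),19),1) for p in((45,180),(46,237))])
E
```

```text
top 1321 [447.62661133 342.28208008] [ 84.58516235 163.18533936] 77.22412109375
blk 101 186 196 247 259 190.7029702970297 252.56435643564356
[470.5 321.7  48. ]
side 54 [407.74758301 311.4949707 ] [31.09064636 90.51988525] 58.294551849365234
blk 67 269 276 194 202 272.25373134328356 197.98507462686567
[471.9 324.7  33. ]
base (far-left, near-left) z12 [array([645.5, 108.1,  12. ]), array([515.5, 110.1,  12. ]), array([511.6, -75.2,  12. ])]
jaw z45 [array([633. ,  19.5,  45. ]), array([632.9, -78.6,  45. ]), array([521.9, -77.2,  45. ]), array([524.3,  20.1,  45. ])]
head z91 [576.3 -19.7  91. ] hinge ~90 [551.9 -43.1  88. ]
grip ends z80 [514.4 -79.6  80. ] [ 439.6 -149.2   80. ]
nose z19 [array([369.3, 371. ,  19. ]), array([359.3, 322.4,  19. ])]
blk top centre z48 [471.5 321.   48. ]
side base z12 [array([517.4, 102.7,  12. ]), array([643.9, 105.6,  12. ]), array([639.1, -86.1,  12. ]), array([513.8, -83.8,  12. ])]
side jaw z45 [array([523.6,  19.2,  45. ]), array([630.2, -80. ,  45. ]), array([524.1, -78.5,  45. ])]
side head [576.6 -26.4  91. ] grip end [ 440.9 -150.6   80. ]
side blk top [472.1 323.2  48. ] nose [array([369.3, 365.4,  19. ]), array([360.1, 320.1,  19. ])]
```

```bash
python3 - <<'E'
from meas import *
t=cv2.imread("pics/top0.png")
m,c,X=tpl(t,(188,265),19)
o=np.array([471.5,321.5]); th=np.deg2rad(-12.4)
yv=np.array([np.cos(th),np.sin(th)]); xv=np.array([yv[1],-yv[0]])
a=(X-o)@xv; b=(X-o)@yv
for nm,k in(("+x",(a>20)&(b>-85)&(b<15)),("-x",(a<-20)&(b>-85)&(b<15))):
    p=np.polyfit(b[k],a[k],1); print(nm,k.sum(),p, "slope deg",np.rad2deg(np.arctan(p[0])))
print("y ext",b.min(),b.max())
q=bot.get_obs(); A=R.from_quat(q["orientation"]).as_matrix(); print(A.round(3)); print(np.rad2deg(np.arctan2(A[1,1],A[0,1])))
E
```

```text
+x 37 [-8.70752266e-03  2.50721369e+01] slope deg -0.49889168966449055
-x 72 [ -0.2151601  -47.28076424] slope deg -12.142647453450865
y ext -109.53603489058877 53.57051631874442
[[-0.001  0.352  0.936]
 [-0.001  0.936 -0.352]
 [-1.    -0.001 -0.   ]]
69.38519883677584
```

```bash
python3 - <<'E'
from meas import *
t=cv2.imread("pics/top0.png")
lab=cv2.cvtColor(t,cv2.COLOR_BGR2LAB).astype(int)
for p in((190,280),(175,255),(220,240),(188,290)): print(t[p[1],p[0]],lab[p[1],p[0]])
mm=(lab[...,2]>143)&(lab[...,0]>120)
m=comp(mm,(188,265));print(m.sum())
cs,_=cv2.findContours(m.astype(np.uint8),0,1);c=max(cs,key=cv2.contourArea)[:,0,:]
X=np.array([ray("top",u,v,17)[:2] for u,v in c])
o=np.array([471.5,321.5]); th=np.deg2rad(-12.4)
yv=np.array([np.cos(th),np.sin(th)]); xv=np.array([yv[1],-yv[0]])
a=(X-o)@xv; b=(X-o)@yv
for nm,k in(("+x",(a>20)&(b>-85)&(b<15)),("-x",(a<-20)&(b>-85)&(b<15))):
    p=np.polyfit(b[k],a[k],1); print(nm,k.sum(),p, "slope deg",np.rad2deg(np.arctan(p[0])))
print("ext",b.min(),b.max(),a.min(),a.max())
v=t.copy(); v[m]=(0,255,0); crop("top",v,155,190,80,110,5,"pics/m1.png")
E
```

```text
[ 89 120 141] [132 131 148]
[ 83  99 116] [110 132 140]
[ 81  98 113] [109 131 140]
[ 95 127 150] [139 132 149]
1131
+x 37 [-1.37364063e-02  2.27417951e+01] slope deg -0.7869886112117715
-x 37 [-1.10739877e-02 -3.36861236e+01] slope deg -0.634466822469198
ext -109.57836514483533 48.88187180084599 -35.1122465869412 26.355485554717966
```

View pics/m1.png

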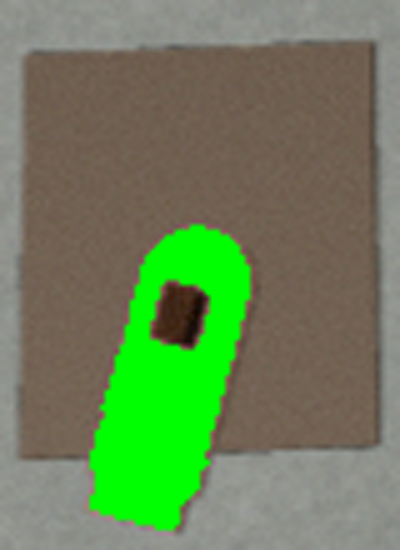

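```bash
cat >> h.py <<'E'
def plan(*targets):
    """targets (x,y,z,tool-y yaw deg): prints shift [m] and rotvec deg in current tool axes"""
    q=bot.get_obs(); A=R.from_quat(q["orientation"]); p=q["tool_pos"]
    M=A.as_matrix(); print("t",round(q["clock"],2),"pos",p.round(1),"yaw",np.rad2deg(np.arctan2(M[1,1],M[0,1])).round(2),"F",q["force"].round(1),"T",q["torque"].round(2),"op",round(q["opening"],3))
    for x,y,z,w in targets:
        s=A.inv().apply(np.array([x,y,z])-p)/1000
        a=np.deg2rad(w); B=R.from_matrix(np.array([[0,np.cos(a),np.sin(a)],[0,np.sin(a),-np.cos(a)],[-1,0,0]]))
        print((x,y,z,w),"shift",s.round(4),"rot",np.rad2deg((A.inv()*B).as_rotvec()).round(2))
E
python3 -c "
from h import *
plan((472,325,130,78.3),(472,325,39,78.3))"
```

```text
t 0.1 pos [193.5 514.6 247.7] yaw 69.39 F [-0.2  0.8  0.8] T [ 0.06  0.05 -0.02] op 0.997
(472, 325, 130, 78.3) shift [ 0.1178 -0.0793  0.3274] rot [-8.91 -0.01  0.07]
(472, 325, 39, 78.3) shift [ 0.2088 -0.0791  0.3274] rot [-8.91 -0.01  0.07]
```

Call:
move_arm --rows '[[[0.03,-0.02,0.082],[-4,0,0],-1],[[0.06,-0.04,0.164],[-9,0,0],-1],[[0.09,-0.06,0.246],[-9,0,0],-1],[[0.118,-0.079,0.327],[-9,0,0],-1],[[0.118,-0.079,0.327],[-9,0,0],-1],[[0.118,-0.079,0.327],[-9,0,0],-1],[[0.118,-0.079,0.327],[-9,0,0],-1],[[0.118,-0.079,0.327],[-9,0,0],-1]]' --grip_force 40

```text
clock: 0.77
tool_pos: [454.6, 336.3, 136.6]
orientation: [0.071, 0.704, -0.072, 0.703]
force: [0.0, 0.8, -0.4]
opening: 0.996
```

```bash
python3 -c "
from h import *
plan((472,325,130,78.3),(472,325,39,78.3))"
```

```text
t 0.77 pos [454.6 336.3 136.6] yaw 78.39 F [ 0.   0.8 -0.4] T [ 0.04 -0.01  0.08] op 0.996
(472, 325, 130, 78.3) shift [ 0.0066 -0.0076  0.0193] rot [ 0.09 -0.04  0.08]
(472, 325, 39, 78.3) shift [ 0.0976 -0.0074  0.0193] rot [ 0.09 -0.04  0.08]
```

Call:
move_arm --rows '[[[0.007,-0.0075,0.0193],[0,0,0],-1],[[0.037,-0.0075,0.0193],[0,0,0],-1],[[0.067,-0.0075,0.0193],[0,0,0],-1],[[0.09,-0.0075,0.0193],[0,0,0],-1],[[0.0975,-0.0075,0.0193],[0,0,0],-1],[[0.0975,-0.0075,0.0193],[0,0,0],-1],[[0.0975,-0.0075,0.0193],[0,0,0],-1]]'

```text
clock: 1.35
tool_pos: [472.1, 325.2, 39.6]
orientation: [0.071, 0.704, -0.072, 0.703]
force: [0.8, -0.0, 0.4]
opening: 1.001
```

```bash
python3 -c "
from h import *
plan((472,325,39,78.3))
s=read_camera('side');crop('side',s,215,150,120,90,6,'pics/g1.png')"
```

```text
t 1.35 pos [472.1 325.2  39.6] yaw 78.4 F [ 0.8 -0.   0.4] T [ 0.02 -0.02  0.01] op 1.001
(472, 325, 39, 78.3) shift [ 0.0006 -0.0002 -0.0001] rot [ 0.1  -0.04  0.08]
```

View pics/g1.png

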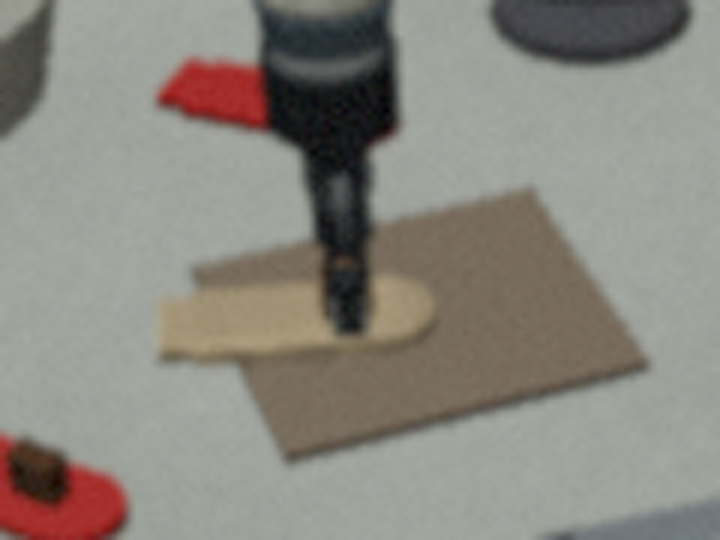

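The side view shows the fingers straddling the block, with the near finger at crop (345,320). I'll close the gripper.

Call:
move_arm --rows '[[[0,0,0],[0,0,0],1],[[0,0,0],[0,0,0],1],[[0,0,0],[0,0,0],1],[[0,0,0],[0,0,0],1],[[0,0,0],[0,0,0],1],[[0,0,0],[0,0,0],1],[[0,0,0],[0,0,0],1],[[0,0,0],[0,0,0],1]]' --grip_force 40

```text
clock: 2.07
tool_pos: [472.7, 325.6, 40.7]
orientation: [0.071, 0.703, -0.071, 0.704]
force: [-2.0, 0.1, 5.4]
opening: 0.201
```

Call:
move_arm --rows '[[[0,0,0],[0,0,0],1],[[0,0,0],[0,0,0],1],[[-0.01,0,0],[0,0,0],1],[[-0.02,0,0],[0,0,0],1],[[-0.04,0,0],[0,0,0],1],[[-0.06,0,0],[0,0,0],1],[[-0.06,0,0],[0,0,0],1]]'

```text
clock: 2.65
tool_pos: [474.3, 326.4, 105.2]
orientation: [0.072, 0.701, -0.07, 0.706]
force: [1.4, 0.4, -1.0]
opening: 0.203
```

```bash
python3 -c "
from h import *
plan((582,205,100,179),(582,165,46,179))
s=read_camera('side');crop('side',s,215,130,120,90,6,'pics/g2.png')
s=read_camera('top');crop('top',s,140,190,120,110,6,'pics/g3.png')"
```

```text
t 2.65 pos [474.3 326.4 105.2] yaw 78.41 F [ 1.4  0.4 -1. ] T [ 0.02 -0.08  0.  ] op 0.203
(582, 205, 100, 179) shift [ 0.0056 -0.0973  0.1299] rot [-100.59    0.41    0.13]
(582, 165, 46, 179) shift [ 0.0595 -0.1366  0.1376] rot [-100.59    0.41    0.13]
```

View pics/g2.png

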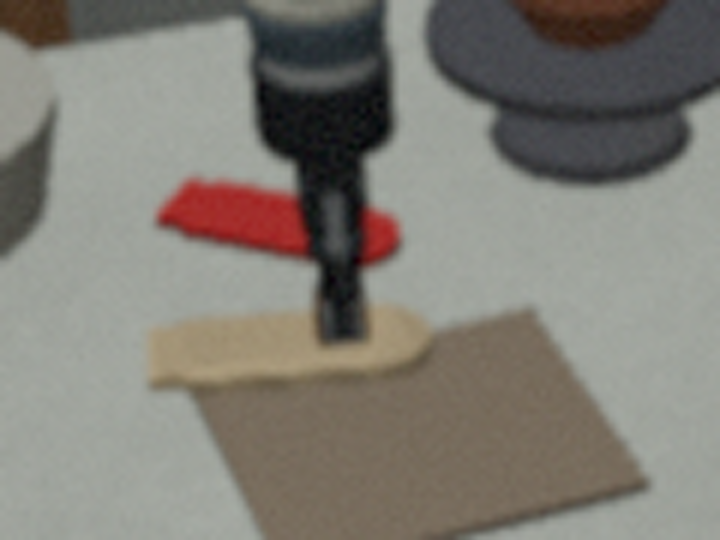

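View pics/g3.png

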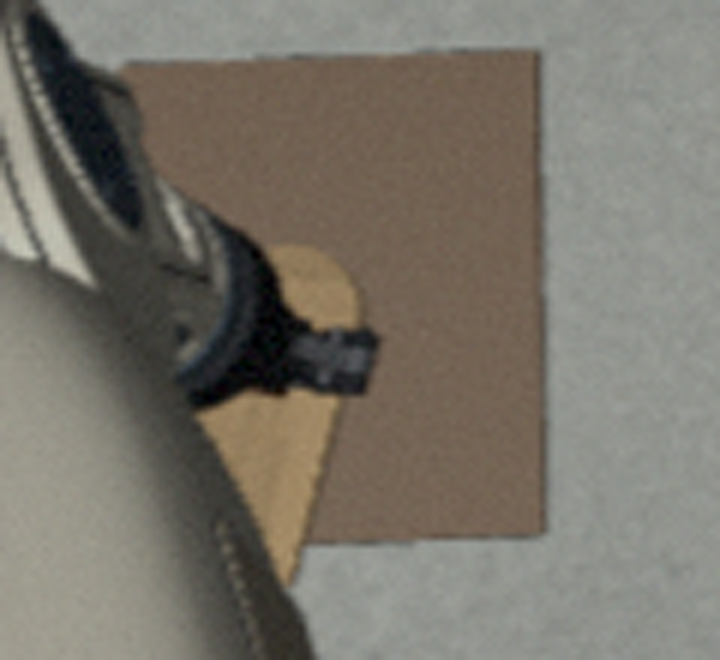

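Call:
move_arm --rows '[[[0,-0.01,0.013],[-7,0,0],1],[[0,-0.02,0.027],[-14,0,0],1],[[0,-0.03,0.04],[-21,0,0],1],[[0.002,-0.04,0.055],[-28,0,0],1],[[0.002,-0.05,0.067],[-35,0,0],1],[[0.002,-0.06,0.08],[-42,0,0],1],[[0.003,-0.07,0.095],[-49,0,0],1],[[0.003,-0.08,0.107],[-56,0,0],1]]'

```text
clock: 3.42
tool_pos: [562.0, 225.0, 97.9]
orientation: [-0.269, 0.653, 0.269, 0.654]
force: [-0.2, 0.6, -2.0]
opening: 0.199
```

```bash
python3 -c "
from h import *
plan((582,190,80,179))"
```

```text
t 3.42 pos [562.  225.   97.9] yaw 134.74 F [-0.2  0.6 -2. ] T [-0.01  0.04  0.01] op 0.199
(582, 190, 80, 179) shift [ 0.0179 -0.0389 -0.0105] rot [-4.426e+01  4.000e-02  6.000e-02]
```

Call:
move_arm --rows '[[[0.002,-0.005,-0.001],[-7,0,0],1],[[0.004,-0.01,-0.003],[-14,0,0],1],[[0.006,-0.016,-0.005],[-21,0,0],1],[[0.01,-0.022,-0.006],[-28,0,0],1],[[0.014,-0.03,-0.008],[-35,0,0],1],[[0.018,-0.039,-0.0105],[-42,0,0],1],[[0.018,-0.039,-0.0105],[-44.3,0,0],1],[[0.018,-0.039,-0.0105],[-44.3,0,0],1]]'

```text
clock: 4.08
tool_pos: [581.5, 189.3, 78.5]
orientation: [-0.496, 0.504, 0.496, 0.504]
force: [-0.4, 0.3, -1.0]
opening: 0.197
```

```bash
python3 -c "
from h import *
plan((582,175,60,179))
s=read_camera('side');crop('side',s,250,160,130,110,6,'pics/g4.png')
s=read_camera('top');crop('top',s,200,160,130,100,6,'pics/g5.png')"
```

```text
t 4.08 pos [581.5 189.3  78.5] yaw 179.1 F [-0.4  0.3 -1. ] T [ 0.03  0.08 -0.03] op 0.197
(582, 175, 60, 179) shift [ 0.0185 -0.0008 -0.0143] rot [ 0.1  -0.01 -0.07]
```

View pics/g4.png

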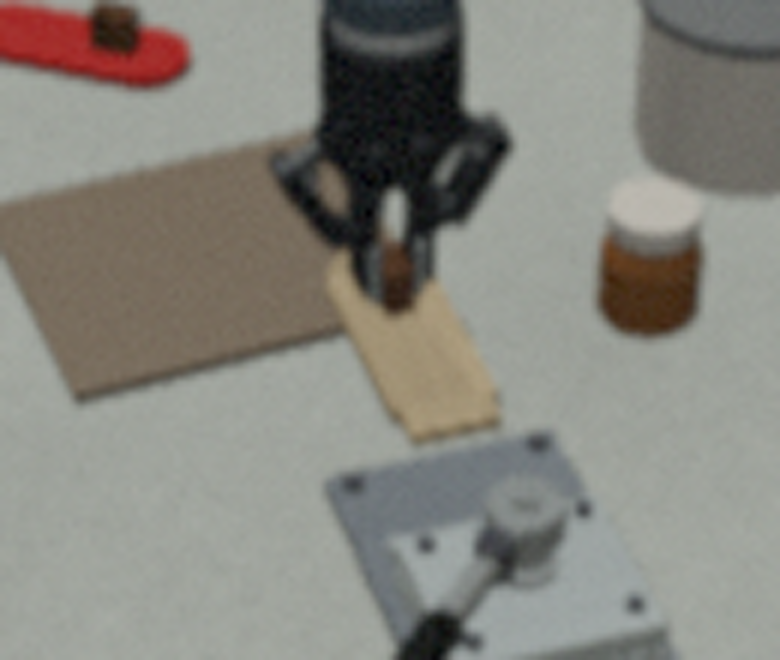

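View pics/g5.png

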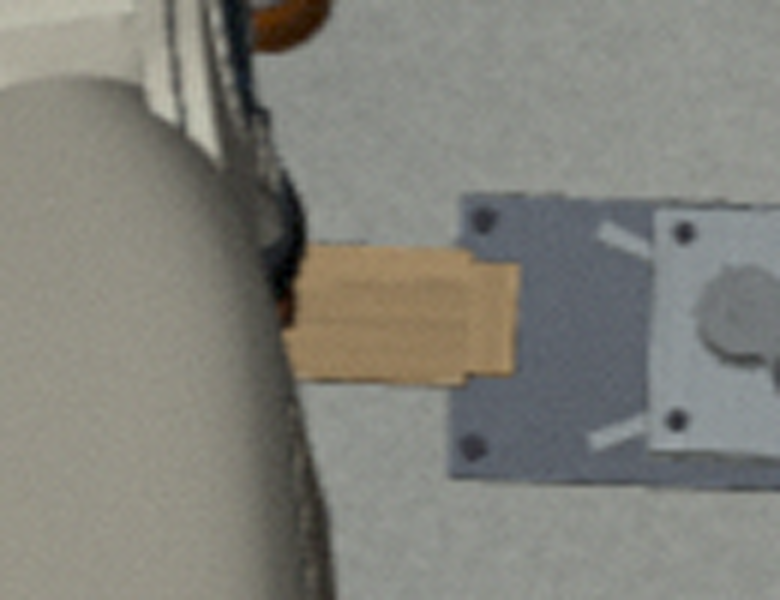

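```bash
python3 - <<'E'
from h import *
g=lambda x,y:((x+.5)/6+200-.5,(y+.5)/6+160-.5)
r=lambda p,z:ray("top",*g(*p),z)[:2].round(1)
a,b=r((521,263),57),r((515,375),57);print("nose",a,b,(a+b)/2)
e=r((306,243),57),r((470,249),57),r((300,378),52),r((465,384),52);print("edges",e)
a,b=r((603,228),19),r((592,443),19);print("guide tips",a,b,(a+b)/2)
a,b=r((655,208),45),r((648,450),45);print("jaw front",a,b,(a+b)/2)
a,b=r((460,193),12),r((449,478),12);print("base",a,b,(a+b)/2)
h=lambda x,y:((x+.5)/6+250-.5,(y+.5)/6+160-.5)
r=lambda p,z:ray("side",*h(*p),z)[:2].round(1)
a,b=r((414,441),47),r((500,424),47);print("side nose",a,b,(a+b)/2)
a,b=r((327,483),12),r((553,430),12);print("side base",a,b,(a+b)/2)
E
```

```text
nose [603.8  77.6] [554.2  78.7] [579.    78.15]
edges (array([610.7, 171.5]), array([609.6, 100. ]), array([551.8, 172.3]), array([550.6, 100.6]))
guide tips [629.   43.7] [531.1  46. ] [580.05  44.85]
jaw front [632.6  20. ] [524.3  20.5] [578.45  20.25]
base [645.5 109. ] [515.  109.6] [580.25 109.3 ]
side nose [557.8  83.4] [604.9  81.6] [581.35  82.5 ]
side base [516.2 104.2] [645.4 105.3] [580.8  104.75]
```

```bash
python3 -c "
from h import *
plan((582,189,44.5,179),(581,130,44.5,179),(580,75,44.5,179))"
```

```text
t 4.18 pos [581.6 189.8  79.2] yaw 178.92 F [ 0.3  0.5 -1.5] T [-0.02  0.02 -0.01] op 0.2
(582, 189, 44.5, 179) shift [ 0.0347 -0.0004 -0.0008] rot [-0.08  0.01 -0.01]
(581, 130, 44.5, 179) shift [ 0.0347 -0.0006 -0.0598] rot [-0.08  0.01 -0.01]
(580, 75, 44.5, 179) shift [ 0.0347 -0.0006 -0.1148] rot [-0.08  0.01 -0.01]
```

Call:
move_arm --rows '[[[0.015,0,0],[0,0,0],1],[[0.03,0,0],[0,0,0],1],[[0.034,0,0],[0,0,0],1],[[0.0345,0,0],[0,0,0],1],[[0.0345,0,0],[0,0,0],1]]'

```text
clock: 4.6
tool_pos: [581.5, 190.0, 44.9]
orientation: [-0.495, 0.505, 0.495, 0.505]
force: [-0.3, 0.2, -2.6]
opening: 0.2
```

Call:
move_arm --rows '[[[0,0,-0.008],[0,0,0],1],[[0,0,-0.018],[0,0,0],1],[[0,0,-0.028],[0,0,0],1],[[0,0,-0.038],[0,0,0],1],[[0,0,-0.046],[0,0,0],1],[[0,0,-0.05],[0,0,0],1],[[0,0,-0.05],[0,0,0],1]]'

```text
clock: 5.18
tool_pos: [580.6, 138.7, 45.0]
orientation: [-0.495, 0.505, 0.495, 0.505]
force: [0.7, 0.8, -0.9]
opening: 0.201
```

```bash
python3 -c "
from h import *
plan((581,130,44.5,179),(580,75,44.5,179))
s=read_camera('side');crop('side',s,270,180,110,90,7,'pics/g6.png')
s=read_camera('top');crop('top',s,220,170,130,90,6,'pics/g7.png')"
```

```text
t 5.18 pos [580.6 138.7  45. ] yaw 178.8 F [ 0.7  0.8 -0.9] T [0.07 0.03 0.01] op 0.201
(581, 130, 44.5, 179) shift [ 0.0005 -0.0006 -0.0087] rot [-0.2  -0.   -0.02]
(580, 75, 44.5, 179) shift [ 0.0005 -0.0007 -0.0637] rot [-0.2  -0.   -0.02]
```

View pics/g6.png

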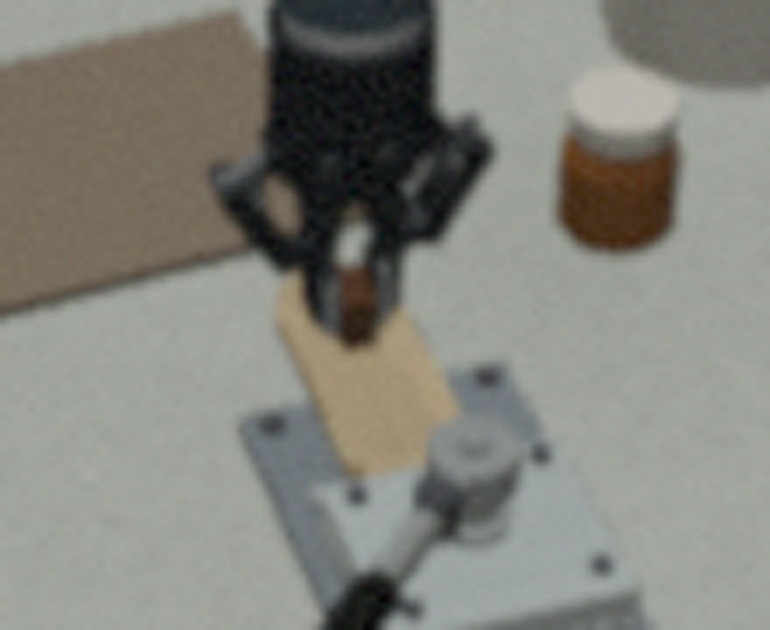

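View pics/g7.png

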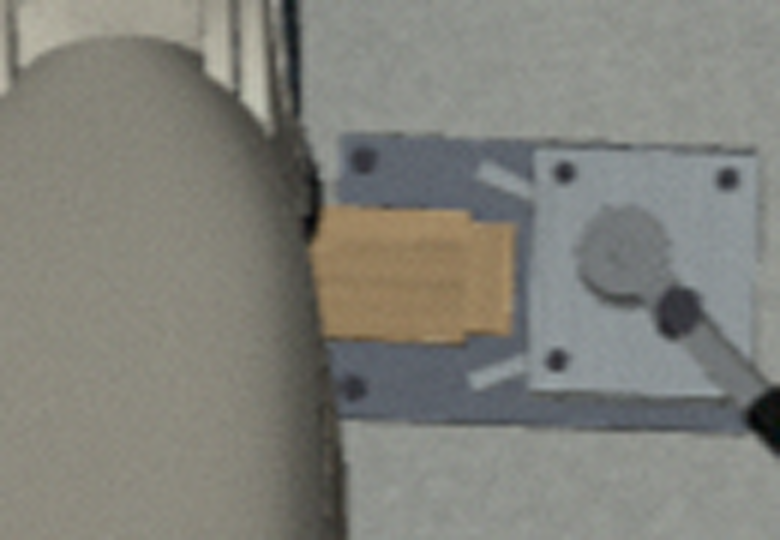

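The template is centred between the guides: its nose middle is at crop row 278, and the guides' middle is also about 278. I'll slide it in.

Call:
move_arm --rows '[[[0,0,-0.005],[0,0,0],1],[[0,0,-0.01],[0,0,0],1],[[0,0,-0.015],[0,0,0],1],[[0,0,-0.02],[0,0,0],1],[[0,0,-0.025],[0,0,0],1],[[0,0,-0.03],[0,0,0],1]]'

```text
clock: 5.78
tool_pos: [580.0, 109.3, 45.0]
orientation: [-0.495, 0.505, 0.495, 0.505]
force: [0.4, 0.5, -2.0]
opening: 0.202
```

Call:
move_arm --rows '[[[0,0,-0.005],[0,0,0],1],[[0,0,-0.01],[0,0,0],1],[[0,0,-0.015],[0,0,0],1],[[0,0,-0.02],[0,0,0],1],[[0,0,-0.025],[0,0,0],1],[[0,0,-0.03],[0,0,0],1]]'

```text
clock: 6.28
tool_pos: [579.4, 78.8, 45.0]
orientation: [-0.495, 0.505, 0.495, 0.505]
force: [0.4, -0.4, -1.9]
opening: 0.201
```

```bash
python3 -c "
from h import *
plan((581,130,44.5,179),(580,75,44.5,179))
s=read_camera('top');crop('top',s,220,170,130,90,6,'pics/g8.png')"
```

```text
t 6.28 pos [579.4  78.8  45. ] yaw 178.86 F [ 0.4 -0.4 -1.9] T [ 0.07  0.02 -0.04] op 0.201
(581, 130, 44.5, 179) shift [ 0.0005 -0.0006  0.0513] rot [-0.14  0.01 -0.02]
(580, 75, 44.5, 179) shift [ 0.0005 -0.0007 -0.0037] rot [-0.14  0.01 -0.02]
```

View pics/g8.png

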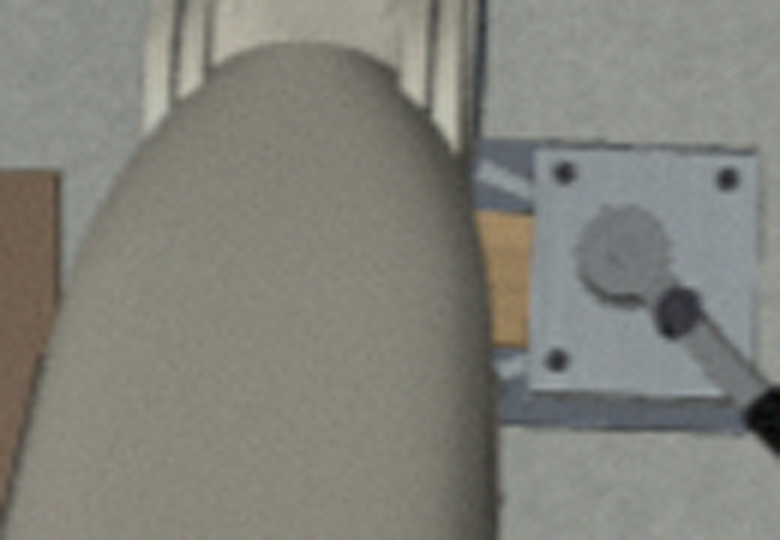

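The plate is in the slot with no side force. I'll make the last ~25 mm slowly.

Call:
move_arm --rows '[[[0,0,-0.003],[0,0,0],1],[[0,0,-0.006],[0,0,0],1],[[0,0,-0.009],[0,0,0],1],[[0,0,-0.012],[0,0,0],1],[[0,0,-0.014],[0,0,0],1],[[0,0,-0.014],[0,0,0],1]]'

```text
clock: 6.83
tool_pos: [579.2, 63.7, 44.9]
orientation: [-0.495, 0.505, 0.495, 0.505]
force: [-0.4, 0.4, -1.4]
opening: 0.204
```

Call:
move_arm --rows '[[[0,0,-0.001],[0,0,0],1],[[0,0,-0.002],[0,0,0],1],[[0,0,-0.003],[0,0,0],1],[[0,0,-0.004],[0,0,0],1]]'

```text
clock: 7.17
tool_pos: [579.1, 59.6, 45.0]
orientation: [-0.495, 0.505, 0.495, 0.505]
force: [0.6, 0.4, -1.4]
opening: 0.208
```

Call:
move_arm --rows '[[[0,0,-0.001],[0,0,0],1],[[0,0,-0.002],[0,0,0],1],[[0,0,-0.0025],[0,0,0],1]]'

```text
clock: 7.42
tool_pos: [579.0, 57.0, 44.9]
orientation: [-0.495, 0.505, 0.495, 0.505]
force: [-0.4, 0.3, -1.5]
opening: 0.206
```

Call:
move_arm --rows '[[[0,0,-0.001],[0,0,0],1],[[0,0,-0.002],[0,0,0],1],[[0,0,-0.002],[0,0,0],1]]'

```text
clock: 7.67
tool_pos: [578.9, 55.9, 45.1]
orientation: [-0.494, 0.505, 0.496, 0.505]
force: [-1.3, 4.9, -0.1]
opening: 0.202
```

Call:
move_arm --rows '[[[0,0,-0.001],[0,0,0],1],[[0,0,-0.0015],[0,0,0],1],[[0,0,-0.0015],[0,0,0],1]]'

```text
clock: 7.92
tool_pos: [578.7, 55.8, 45.3]
orientation: [-0.494, 0.504, 0.497, 0.506]
force: [-1.0, 9.4, 0.9]
opening: 0.199
```

It's home: about 9 N with no further travel. I'll release and lift.

Call:
move_arm --rows '[[[0.0005,0,0],[0,0,0],1],[[0.0005,0,0],[0,0,0],0.5],[[0.0005,0,0],[0,0,0],0.3],[[0.0005,0,0],[0,0,0],0.1],[[0.0005,0,0],[0,0,0],0],[[0.0005,0,0],[0,0,0],0],[[0.0005,0,0],[0,0,0],0]]'

```text
clock: 8.5
tool_pos: [578.8, 55.7, 44.8]
orientation: [-0.494, 0.504, 0.496, 0.506]
force: [-0.1, -0.4, -0.1]
opening: 0.501
```

Call:
move_arm --rows '[[[-0.01,0,0],[0,0,0],0],[[-0.03,0,0],[0,0,0],0],[[-0.06,0,0],[0,0,0],0],[[-0.1,0,0],[0,0,0],0],[[-0.14,0,0],[0,0,0],0],[[-0.14,0,0],[0,0,0],0]]'

```text
clock: 9.0
tool_pos: [581.4, 54.9, 193.5]
orientation: [-0.497, 0.501, 0.493, 0.509]
force: [0.5, -0.0, 0.2]
opening: 0.502
```

```bash
python3 -c "
from h import *
plan()
s=read_camera('side');cv2.imwrite('pics/s2.png',s);crop('side',s,270,200,110,90,7,'pics/g9.png')
s=read_camera('top');cv2.imwrite('pics/t2.png',s);crop('top',s,220,170,130,90,6,'pics/g10.png')"
```

```text
t 9.0 pos [581.4  54.9 193.5] yaw 178.92 F [ 0.5 -0.   0.2] T [-0.06 -0.04  0.04] op 0.502
```

View pics/g9.png

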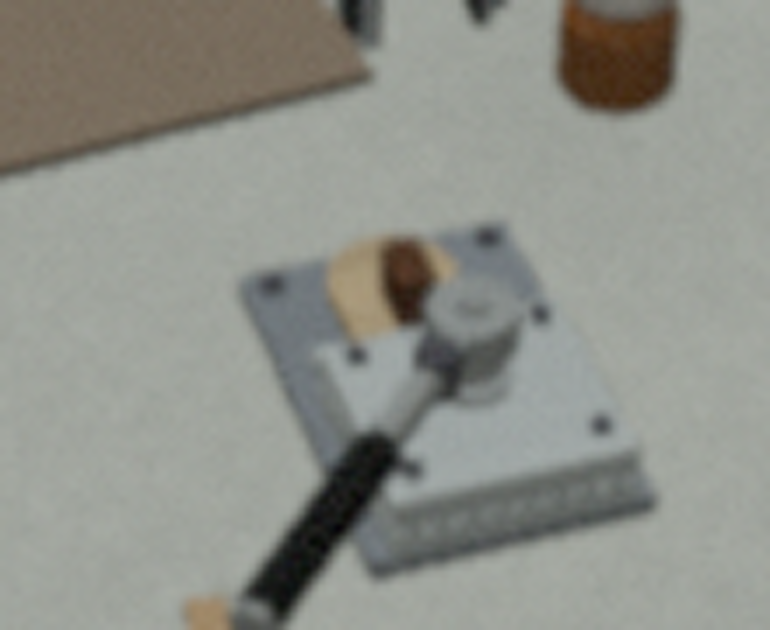

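View pics/g10.png

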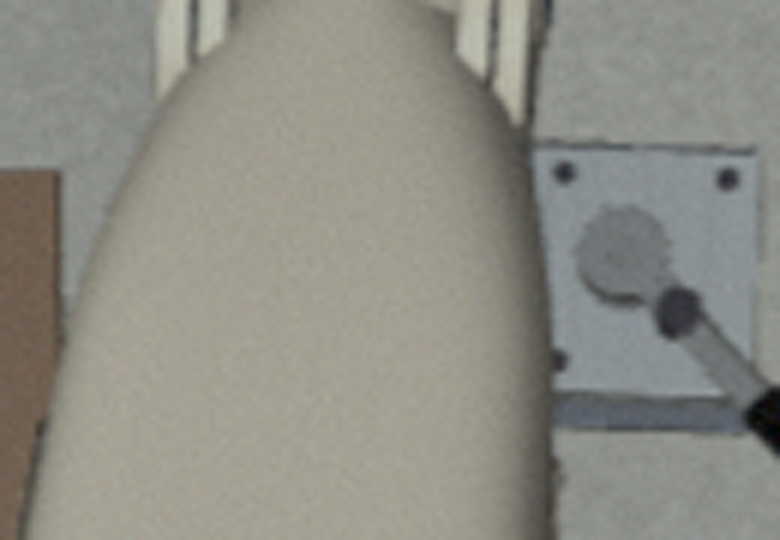

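The side view shows the template flat under the jaw, with its round end at crop (390,240) and the block at (405,280). Next I'll check the tail position and plan the approach to the wrench.

```bash
cat >> h.py <<'E'
N=np.array([577.3,-20.3])
def C(alpha,fold=0.,gap=22.,L=None):
    a=np.deg2rad(alpha); b=a-fold
    u=lambda x:np.array([np.cos(x),np.sin(x)])
    return N+35*u(a)+105*u(b)-gap*np.array([np.sin(b),-np.cos(b)])
E
python3 - <<'E'
from h import *
g=lambda x,y:((x+.5)/7+270-.5,(y+.5)/7+200-.5)
print("tail side z22",ray("side",*g(393,236),22).round(1),"base far edge",ray("side",*g(375,252),12).round(1))
print("block top centre (side)",ray("side",*g(406,249),51).round(1))
for n,z in(("top0",80),):
    t=cv2.imread(f"pics/{n}.png"); m=(t.max(2)<50)
    m[:, :340]=0; m[:225]=0;m[275:]=0; m[:,385:]=0
    v,u=np.nonzero(m); X=np.array([ray("top",a,b,82)[:2] for a,b in zip(u,v)])
    mu=X.mean(0); w=np.linalg.svd(X-mu)[2][0]; print(len(u),"grip mid",mu.round(1),"dir",np.rad2deg(np.arctan2(w[1],w[0]))%180+180, "from nut",np.rad2deg(np.arctan2(*(mu-N)[::-1]))%360,np.linalg.norm(mu-N))
c=C(223,gap=45); plan((c[0],c[1],193,223)); print(c)
E
```

```text
tail side z22 [588.6 102.   22. ] base far edge [580.9 104.9  12. ]
block top centre (side) [579.5  61.   51. ]
292 grip mid [ 478.6 -113.6] dir 223.31370498286145 from nut 223.3783646468352 135.79430276549425
t 9.1 pos [579.5  55.  187.4] yaw 178.92 F [-0.2 -0.1 -1.2] T [-0.   -0.03 -0.05] op 0.501
(np.float64(505.60040797612857), np.float64(-148.69068698161243), 193, 223) shift [-0.0068  0.0701 -0.205 ] rot [-44.08   0.16   0.33]
[ 505.60040798 -148.69068698]
```

Call:
move_arm --rows '[[[-0.004,0.01,-0.03],[-7,0,0],0.5],[[-0.005,0.02,-0.06],[-14,0,0],1],[[-0.006,0.03,-0.09],[-21,0,0],1],[[-0.007,0.04,-0.12],[-28,0,0],1],[[-0.007,0.05,-0.15],[-35,0,0],1],[[-0.007,0.06,-0.18],[-42,0,0],1],[[-0.007,0.07,-0.205],[-44,0,0],1],[[-0.007,0.07,-0.205],[-44,0,0],1]]'

```text
clock: 9.77
tool_pos: [503.7, -152.0, 192.2]
orientation: [-0.648, 0.281, 0.648, 0.284]
force: [0.6, -0.3, -0.7]
opening: 0.0
```

```bash
python3 - <<'E'
from h import *
c=C(223,gap=45); plan((c[0],c[1],100,223),(c[0],c[1],79,223)); print(c)
E
```

```text
t 9.77 pos [ 503.7 -152.   192.2] yaw -137.15 F [ 0.6 -0.3 -0.7] T [-0.03 -0.03 -0.07] op 0.0
(np.float64(505.60040797612857), np.float64(-148.69068698161243), 100, 223) shift [ 0.0922 -0.0033  0.0009] rot [-0.15  0.11  0.24]
(np.float64(505.60040797612857), np.float64(-148.69068698161243), 79, 223) shift [ 0.1132 -0.0032  0.0009] rot [-0.15  0.11  0.24]
[ 505.60040798 -148.69068698]
```

Call:
move_arm --rows '[[[0.03,-0.003,0.001],[0,0,0],1],[[0.06,-0.003,0.001],[0,0,0],1],[[0.09,-0.003,0.001],[0,0,0],1],[[0.113,-0.003,0.001],[0,0,0],1],[[0.113,-0.003,0.001],[0,0,0],1],[[0.113,-0.003,0.001],[0,0,0],1]]'

```text
clock: 10.27
tool_pos: [504.5, -148.1, 78.2]
orientation: [-0.647, 0.281, 0.649, 0.284]
force: [0.4, 1.1, -1.0]
opening: 0.001
```

```bash
python3 - <<'E'
from h import *
plan(*[(*C(a,gap=g).round(1),79,a) for a,g in((223,28),(223,22),(218,22),(213,22))])
s=read_camera('side');crop('side',s,270,210,110,90,7,'pics/w1.png')
E
```

```text
t 10.27 pos [ 504.5 -148.1   78.2] yaw -137.15 F [ 0.4  1.1 -1. ] T [-0.04 -0.03 -0.05] op 0.001
(np.float64(494.0), np.float64(-136.3), 79, 223) shift [-0.0007 -0.0003  0.0158] rot [-0.15  0.31  0.17]
(np.float64(489.9), np.float64(-131.9), 79, 223) shift [-0.0007 -0.0003  0.0218] rot [-0.15  0.31  0.17]
(np.float64(480.5), np.float64(-123.8), 79, 218) shift [-0.0006  0.0011  0.0341] rot [4.85 0.32 0.15]
(np.float64(471.9), np.float64(-115.0), 79, 213) shift [-0.0006  0.0014  0.0464] rot [9.85 0.33 0.14]
```

View pics/w1.png

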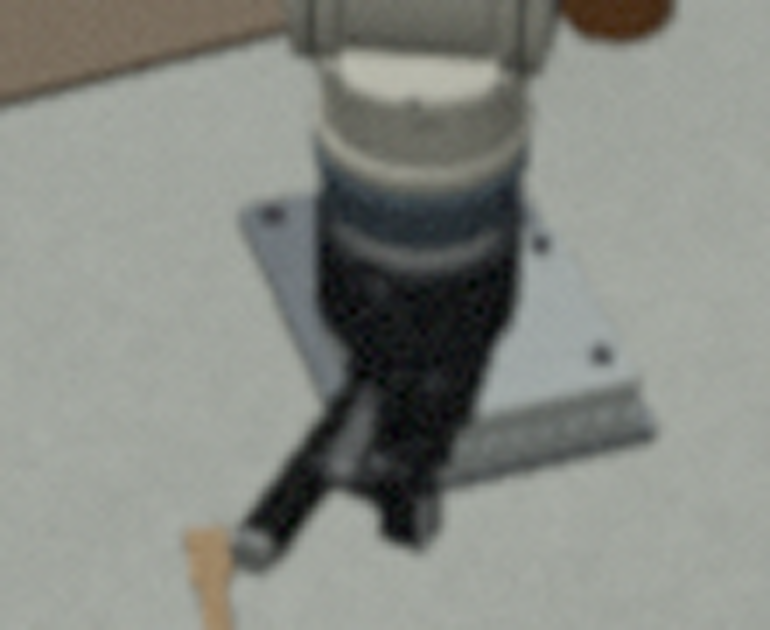

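Call:
move_arm --rows '[[[0,0,0.006],[0,0,0],1],[[0,0,0.012],[0,0,0],1],[[0,0,0.017],[0,0,0],1],[[0,0,0.02],[0,0,0],1],[[0,0,0.022],[0,0,0],1]]'

```text
clock: 10.73
tool_pos: [490.6, -132.4, 80.4]
orientation: [0.649, -0.281, -0.648, -0.284]
force: [1.7, -3.5, -0.2]
opening: 0.001
```

Call:
move_arm --rows '[[[0,0,0.003],[1,0,0],1],[[0,0,0.006],[2,0,0],1],[[0,0.001,0.009],[3,0,0],1],[[0,0.001,0.012],[5,0,0],1],[[0,0.001,0.012],[5,0,0],1]]'

```text
clock: 11.15
tool_pos: [481.3, -124.0, 80.5]
orientation: [0.635, -0.31, -0.635, -0.313]
force: [-0.0, -1.2, 0.7]
opening: 0.0
```

```bash
cat > w.py <<'E'
from h import *
import sys
def st():
    q=bot.get_obs(); p=q["tool_pos"][:2]; f=q["force"][:2]
    M=R.from_quat(q["orientation"]).as_matrix(); t=M[:2,2]
    # handle angle assuming straight: line offset 22 behind axis
    d=p-N; r=np.hypot(*d); al=np.rad2deg(np.arctan2(d[1],d[0]))%360-np.rad2deg(np.arcsin(22/r))
    print("alpha(straight) %.1f  r %.0f  Ft %.1f Fperp %.1f"%(al,np.sqrt(r*r-484),-f@t,f@M[:2,1]))
st(); plan(*[(*C(float(a)).round(1),79,float(a)) for a in sys.argv[1:]])
E
python3 w.py 213 208 203
```

```text
alpha(straight) 218.2  r 140  Ft 1.0 Fperp 0.8
t 11.15 pos [ 481.3 -124.    80.5] yaw -142.27 F [-0.  -1.2  0.7] T [-0.28 -0.01  0.04] op 0.0
(np.float64(471.9), np.float64(-115.0), 79, 213.0) shift [0.0015 0.002  0.0129] rot [4.73 0.08 0.24]
(np.float64(464.0), np.float64(-105.5), 79, 208.0) shift [0.0015 0.0024 0.0252] rot [9.73 0.09 0.24]
(np.float64(457.0), np.float64(-95.3), 79, 203.0) shift [0.0015 0.0017 0.0376] rot [14.73  0.1   0.23]
```

Call:
move_arm --rows '[[[0.001,0.001,0.004],[1.5,0,0],1],[[0.001,0.001,0.008],[3,0,0],1],[[0.001,0.002,0.013],[5,0,0],1],[[0.001,0.002,0.017],[6.5,0,0],1],[[0.001,0.002,0.021],[8,0,0],1],[[0.001,0.002,0.025],[9.7,0,0],1],[[0.001,0.002,0.025],[9.7,0,0],1]]'

```text
clock: 11.73
tool_pos: [464.3, -105.0, 79.7]
orientation: [0.606, -0.362, -0.606, -0.366]
force: [-0.5, -0.8, 1.2]
opening: -0.002
```

```bash
python3 w.py 203 198 193
```

```text
alpha(straight) 207.9  r 139  Ft 0.5 Fperp 0.8
t 11.73 pos [ 464.3 -105.    79.7] yaw -152.01 F [-0.5 -0.8  1.2] T [-0.15 -0.07  0.  ] op -0.002
(np.float64(457.0), np.float64(-95.3), 79, 203.0) shift [0.0007 0.0019 0.012 ] rot [4.99 0.13 0.25]
(np.float64(451.0), np.float64(-84.5), 79, 198.0) shift [0.0007 0.0022 0.0243] rot [9.99 0.14 0.25]
(np.float64(445.8), np.float64(-73.2), 79, 193.0) shift [0.0007 0.0015 0.0368] rot [14.99  0.15  0.24]
```

Call:
move_arm --rows '[[[0.001,0.001,0.004],[1.5,0,0],1],[[0.001,0.001,0.008],[3,0,0],1],[[0.001,0.002,0.012],[5,0,0],1],[[0.001,0.002,0.016],[6.5,0,0],1],[[0.001,0.002,0.02],[8,0,0],1]]'

```text
clock: 12.15
tool_pos: [453.5, -88.5, 78.9]
orientation: [0.579, -0.404, -0.579, -0.407]
force: [0.5, -3.7, 0.7]
opening: -0.001
```

```bash
python3 w.py 198 195 192; python3 -c "
from h import *
s=read_camera('side');crop('side',s,270,210,110,90,7,'pics/w2.png')
s=read_camera('top');crop('top',s,265,180,120,90,6,'pics/w3.png')"
```

```text
alpha(straight) 199.9  r 140  Ft 3.7 Fperp 0.8
t 12.15 pos [453.5 -88.5  78.9] yaw -160.02 F [ 0.5 -3.7  0.7] T [-0.66 -0.18 -0.03] op -0.001
(np.float64(451.0), np.float64(-84.5), 79, 198.0) shift [-0.0001  0.001   0.0046] rot [1.98 0.13 0.26]
(np.float64(447.8), np.float64(-77.8), 79, 195.0) shift [-0.0001  0.0017  0.012 ] rot [4.98 0.13 0.25]
(np.float64(444.9), np.float64(-70.9), 79, 192.0) shift [-0.0001  0.002   0.0194] rot [7.98 0.14 0.25]
```

View pics/w2.png

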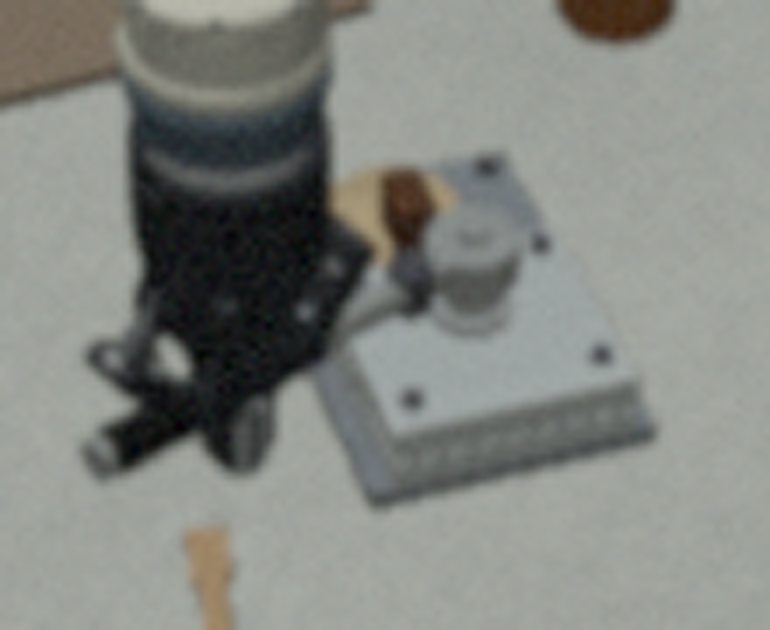

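View pics/w3.png

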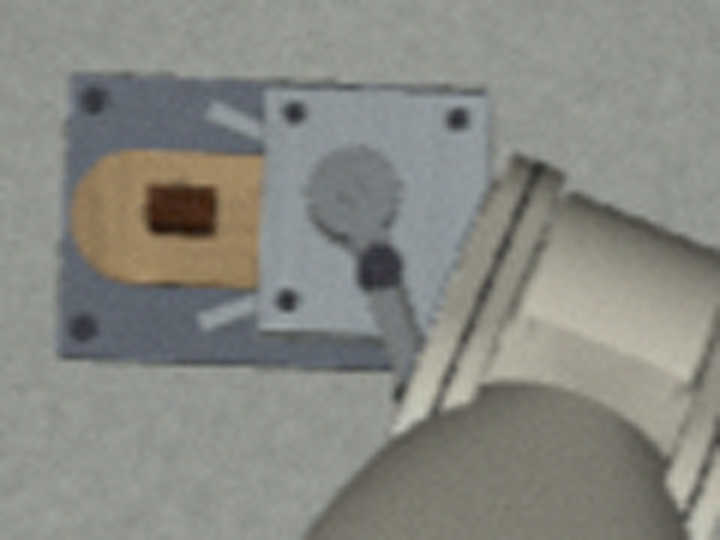

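```bash
python3 - <<'E'
from h import *
g=lambda x,y:((x+.5)/6+265-.5,(y+.5)/6+180-.5)
r=lambda p,z:ray("top",*g(*p),z)[:2].round(1)
print("tail",r((71,214),22),"base",(r((72,73),12)+r((58,357),12))/2,"block top",r((178,207),51), "sides",r((250,153),20),r((250,288),20), r((130,150),20),r((130,283),20))
E
```

```text
tail [578.6 105.6] base [580.5 109.1] block top [577.   56.6] sides [608.5  26.5] [547.1  25. ] [608.7  80.3] [548.3  78.5]
```

Call:
move_arm --rows '[[[0,0.001,0.004],[1.5,0,0],1],[[0,0.001,0.008],[3,0,0],1],[[0,0.002,0.012],[5,0,0],1]]'

```text
clock: 12.5
tool_pos: [447.6, -77.6, 78.8]
orientation: [0.561, -0.428, -0.561, -0.432]
force: [3.0, -2.7, 0.7]
opening: 0.002
```

```bash
python3 w.py 192 190 
```

```text
alpha(straight) 194.9  r 140  Ft 3.4 Fperp -2.2
t 12.5 pos [447.6 -77.6  78.8] yaw -164.92 F [ 3.  -2.7  0.7] T [-0.54 -0.64 -0.04] op 0.002
(np.float64(444.9), np.float64(-70.9), 79, 192.0) shift [-0.0001  0.0009  0.0072] rot [3.08 0.18 0.26]
(np.float64(443.2), np.float64(-66.3), 79, 190.0) shift [-0.0001  0.0013  0.0121] rot [5.08 0.19 0.26]
```

Call:
move_arm --rows '[[[0,0.0005,0.004],[1.5,0,0],1],[[0,0.001,0.008],[3,0,0],1],[[0,0.001,0.012],[5,0,0],1]]'

```text
clock: 12.75
tool_pos: [443.4, -66.5, 78.7]
orientation: [-0.542, 0.452, 0.542, 0.456]
force: [-0.4, -4.6, 0.7]
opening: 0.001
```

```bash
python3 w.py 187 185 
```

```text
alpha(straight) 190.1  r 140  Ft 4.5 Fperp 1.2
t 12.75 pos [443.4 -66.5  78.7] yaw -169.89 F [-0.4 -4.6  0.7] T [-0.77  0.16 -0.03] op 0.001
(np.float64(441.0), np.float64(-59.2), 79, 187.0) shift [-0.0002  0.001   0.0076] rot [3.11 0.19 0.2 ]
(np.float64(439.8), np.float64(-54.4), 79, 185.0) shift [-0.0002  0.0014  0.0126] rot [5.11 0.2  0.2 ]
```

Call:
move_arm --rows '[[[0,0.0005,0.004],[1.5,0,0],1],[[0,0.001,0.008],[3,0,0],1],[[0,0.001,0.012],[5,0,0],1]]'

```text
clock: 13.0
tool_pos: [439.9, -55.1, 78.6]
orientation: [-0.522, 0.476, 0.522, 0.478]
force: [-1.4, -3.5, 0.7]
opening: 0.0
```

```bash
python3 w.py 182 180 
```

```text
alpha(straight) 185.3  r 140  Ft 3.3 Fperp 1.7
t 13.0 pos [439.9 -55.1  78.6] yaw -174.87 F [-1.4 -3.5  0.7] T [-0.75  0.25  0.1 ] op 0.0
(np.float64(438.2), np.float64(-47.2), 79, 182.0) shift [-0.0004  0.001   0.0081] rot [3.13 0.19 0.12]
(np.float64(437.3), np.float64(-42.3), 79, 180.0) shift [-0.0003  0.0015  0.013 ] rot [5.13 0.19 0.12]
```

Call:
move_arm --rows '[[[0,0.0005,0.004],[1.5,0,0],1],[[0,0.001,0.008],[3,0,0],1],[[0,0.001,0.012],[5,0,0],1]]'

```text
clock: 13.25
tool_pos: [437.5, -43.4, 78.5]
orientation: [-0.5, 0.498, 0.501, 0.5]
force: [-1.9, -3.8, 1.1]
opening: -0.003
```

```bash
python3 w.py 177 175 
```

```text
alpha(straight) 180.5  r 140  Ft 3.8 Fperp 1.9
t 13.25 pos [437.5 -43.4  78.5] yaw -179.84 F [-1.9 -3.8  1.1] T [-0.73  0.37  0.07] op -0.003
(np.float64(436.3), np.float64(-34.9), 79, 177.0) shift [-0.0005  0.0011  0.0085] rot [3.16 0.18 0.03]
(np.float64(435.9), np.float64(-30.0), 79, 175.0) shift [-0.0005  0.0015  0.0134] rot [5.16 0.18 0.03]
```

Call:
move_arm --rows '[[[0,0.0005,0.004],[1.5,0,0],1],[[0,0.001,0.008],[3,0,0],1],[[0,0.001,0.012],[5,0,0],1]]'

```text
clock: 13.5
tool_pos: [436.0, -31.6, 78.4]
orientation: [-0.478, 0.52, 0.48, 0.521]
force: [-1.1, -3.0, 0.2]
opening: 0.0
```

```bash
python3 w.py 172 170 
```

```text
alpha(straight) 175.6  r 140  Ft 3.0 Fperp 0.9
t 13.5 pos [436.  -31.6  78.4] yaw 175.2 F [-1.1 -3.   0.2] T [-0.66  0.46  0.09] op 0.0
(np.float64(435.6), np.float64(-22.6), 79, 172.0) shift [-0.0006  0.0011  0.0089] rot [ 3.2   0.16 -0.06]
(np.float64(435.6), np.float64(-17.7), 79, 170.0) shift [-0.0006  0.0015  0.0138] rot [ 5.2   0.15 -0.06]
```

Call:
move_arm --rows '[[[0,0.0005,0.004],[1.5,0,0],1],[[0,0.001,0.008],[3,0,0],1],[[0,0.001,0.012],[5,0,0],1]]'

```text
clock: 13.75
tool_pos: [435.4, -19.6, 78.2]
orientation: [-0.454, 0.541, 0.457, 0.541]
force: [-1.8, -3.5, 1.9]
opening: 0.002
```

```bash
python3 w.py 168 166;  python3 -c "
from h import *
s=read_camera('top');crop('top',s,265,180,120,90,6,'pics/w4.png')"
```

```text
alpha(straight) 170.8  r 140  Ft 3.8 Fperp 1.2
t 13.75 pos [435.4 -19.6  78.2] yaw 170.23 F [-1.8 -3.5  1.9] T [-0.67  0.5   0.05] op 0.002
(np.float64(435.8), np.float64(-12.7), 79, 168.0) shift [-0.0008  0.0008  0.0069] rot [ 2.23  0.12 -0.15]
(np.float64(436.1), np.float64(-7.8), 79, 166.0) shift [-0.0008  0.0014  0.0118] rot [ 4.23  0.12 -0.15]
```

View pics/w4.png

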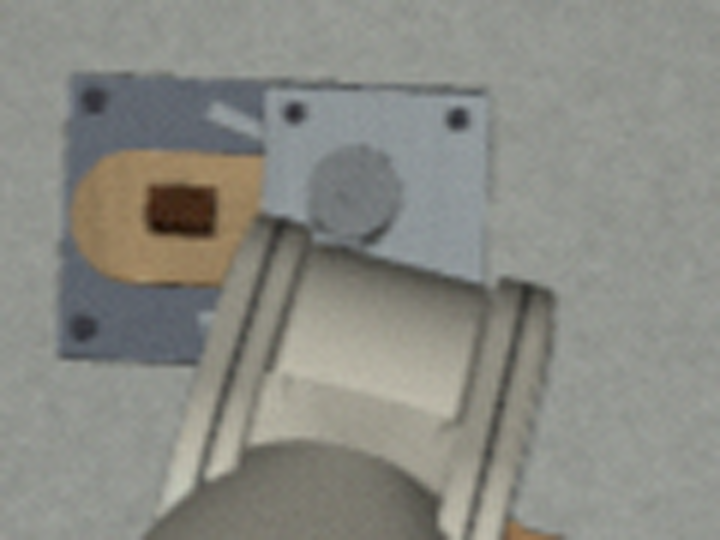

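Call:
move_arm --rows '[[[0,0.0005,0.003],[1,0,0],1],[[0,0.001,0.006],[2.2,0,0],1]]'

```text
clock: 13.97
tool_pos: [435.4, -14.4, 78.2]
orientation: [-0.444, 0.551, 0.445, 0.549]
force: [-2.0, -12.7, 0.9]
opening: 0.0
```

```bash
python3 w.py 166 164
```

```text
alpha(straight) 168.7  r 140  Ft 12.8 Fperp -0.7
t 13.97 pos [435.4 -14.4  78.2] yaw 167.91 F [ -2.  -12.7   0.9] T [-2.43  0.3  -0.02] op 0.0
(np.float64(436.1), np.float64(-7.8), 79, 166.0) shift [-0.0008  0.0007  0.0066] rot [ 1.91 -0.05 -0.17]
(np.float64(436.7), np.float64(-2.9), 79, 164.0) shift [-0.0008  0.0011  0.0115] rot [ 3.91 -0.06 -0.17]
```

Call:
move_arm --rows '[[[0,0.0005,0.003],[1,0,0],1],[[0,0.001,0.006],[2.2,0,0],1]]'

```text
clock: 14.13
tool_pos: [435.5, -10.0, 78.2]
orientation: [-0.434, 0.56, 0.434, 0.556]
force: [-2.4, -13.1, 1.0]
opening: 0.003
```

```bash
python3 w.py 163 160
```

```text
alpha(straight) 166.9  r 140  Ft 13.3 Fperp -0.9
t 14.13 pos [435.5 -10.   78.2] yaw 165.74 F [ -2.4 -13.1   1. ] T [-2.5   0.38  0.06] op 0.003
(np.float64(437.0), np.float64(-0.4), 79, 163.0) shift [-0.0009  0.001   0.0096] rot [ 2.74 -0.29 -0.17]
(np.float64(438.2), np.float64(6.9), 79, 160.0) shift [-0.0009  0.0016  0.017 ] rot [ 5.74 -0.3  -0.16]
```

```bash
cat > f.py <<'E'
from w import *
q=bot.get_obs()["tool_pos"][:2]
from scipy.optimize import brentq
for ah in(168.7,169.7,170.8):
    H=N+35*np.array([np.cos(np.deg2rad(ah)),np.sin(np.deg2rad(ah))]); d=q-H; r=np.hypot(*d)
    b=np.rad2deg(np.arctan2(d[1],d[0]))-np.rad2deg(np.arcsin(22/r)); print(ah,"fold",np.deg2rad(ah-b).round(3),"r",np.sqrt(r*r-484).round(1))
plan(*[(*C(169.7,f).round(1),79,169.7-np.rad2deg(f)) for f in(.1,.15,.2)])
E
python3 f.py
```

```text
alpha(straight) 166.9  r 140  Ft 13.3 Fperp -0.9
t 14.13 pos [435.5 -10.   78.2] yaw 165.74 F [ -2.4 -13.1   1. ] T [-2.5   0.38  0.06] op 0.003
168.7 fold 0.041 r 105.2
169.7 fold 0.064 r 105.1
170.8 fold 0.09 r 105.0
t 14.13 pos [435.5 -10.   78.2] yaw 165.74 F [ -2.4 -13.1   1. ] T [-2.5   0.38  0.06] op 0.003
(np.float64(435.9), np.float64(-6.2), 79, np.float64(163.97042204869174)) shift [-0.0009  0.0006  0.0037] rot [ 1.77 -0.29 -0.17]
(np.float64(436.4), np.float64(-0.9), 79, np.float64(161.10563307303764)) shift [-0.0009  0.0014  0.009 ] rot [ 4.63 -0.29 -0.16]
(np.float64(437.2), np.float64(4.4), 79, np.float64(158.24084409738353)) shift [-0.0009  0.0019  0.0143] rot [ 7.5  -0.3  -0.15]
```

Call:
move_arm --rows '[[[0,0.0005,0.003],[1.5,0,0],1],[[0,0.001,0.006],[3,0,0],1],[[0,0.0015,0.009],[4.6,0,0],1],[[0,0.0015,0.009],[4.6,0,0],1]]'

```text
clock: 14.47
tool_pos: [436.0, -2.2, 78.0]
orientation: [-0.412, 0.578, 0.41, 0.572]
force: [-2.2, -10.9, 2.7]
opening: 0.005
```

```bash
python3 f.py;  python3 -c "
from h import *
s=read_camera('side');crop('side',s,250,200,110,90,7,'pics/w5.png')"
```

```text
alpha(straight) 163.8  r 141  Ft 11.0 Fperp -1.4
t 14.47 pos [436.   -2.2  78. ] yaw 161.13 F [ -2.2 -10.9   2.7] T [-2.15  0.47  0.06] op 0.005
168.7 fold 0.113 r 105.3
169.7 fold 0.137 r 105.3
170.8 fold 0.162 r 105.3
t 14.47 pos [436.   -2.2  78. ] yaw 161.13 F [ -2.2 -10.9   2.7] T [-2.15  0.47  0.06] op 0.005
(np.float64(435.9), np.float64(-6.2), 79, np.float64(163.97042204869174)) shift [-0.0009 -0.0012 -0.0038] rot [-2.84 -0.5  -0.18]
(np.float64(436.4), np.float64(-0.9), 79, np.float64(161.10563307303764)) shift [-0.001  -0.      0.0014] rot [ 0.02 -0.5  -0.17]
(np.float64(437.2), np.float64(4.4), 79, np.float64(158.24084409738353)) shift [-0.001   0.001   0.0066] rot [ 2.89 -0.51 -0.15]
```

View pics/w5.png

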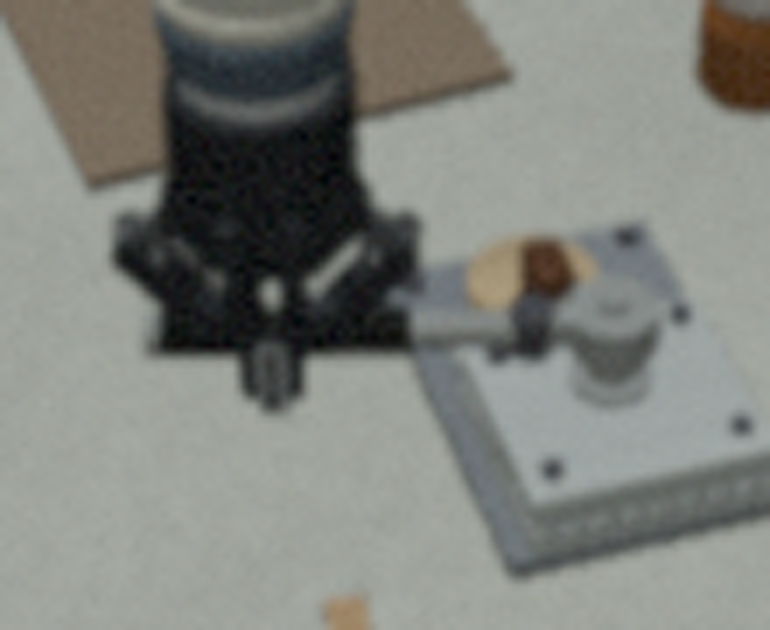

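The hinge at crop (532,327) is beginning to break; the force is constant at about 11 N. I'll add about 5 mm more and hold.

Call:
move_arm --rows '[[[0,0.0005,0.003],[1.5,0,0],1],[[0,0.001,0.0065],[2.9,0,0],1],[[0,0.001,0.0065],[2.9,0,0],1],[[0,0.001,0.0065],[2.9,0,0],1],[[0,0.001,0.0065],[2.9,0,0],1]]'

```text
clock: 14.93
tool_pos: [436.5, 2.7, 77.9]
orientation: [-0.399, 0.589, 0.396, 0.581]
force: [-2.7, -11.1, 3.0]
opening: -0.003
```

```bash
python3 f.py;  python3 -c "
from h import *
s=read_camera('side');crop('side',s,250,200,110,90,7,'pics/w6.png')
g=lambda x,y:((x+.5)/7+250-.5,(y+.5)/7+200-.5)
"
```

```text
alpha(straight) 161.8  r 141  Ft 11.3 Fperp -1.6
t 14.93 pos [436.5   2.7  77.9] yaw 158.39 F [ -2.7 -11.1   3. ] T [-2.12  0.57 -0.02] op -0.003
168.7 fold 0.159 r 105.4
169.7 fold 0.182 r 105.4
170.8 fold 0.208 r 105.4
t 14.93 pos [436.5   2.7  77.9] yaw 158.39 F [ -2.7 -11.1   3. ] T [-2.12  0.57 -0.02] op -0.003
(np.float64(435.9), np.float64(-6.2), 79, np.float64(163.97042204869174)) shift [-0.001  -0.0027 -0.0085] rot [-5.58 -0.7  -0.2 ]
(np.float64(436.4), np.float64(-0.9), 79, np.float64(161.10563307303764)) shift [-0.0011 -0.0012 -0.0034] rot [-2.71 -0.71 -0.19]
(np.float64(437.2), np.float64(4.4), 79, np.float64(158.24084409738353)) shift [-0.0011  0.      0.0018] rot [ 0.15 -0.71 -0.17]
```

View pics/w6.png

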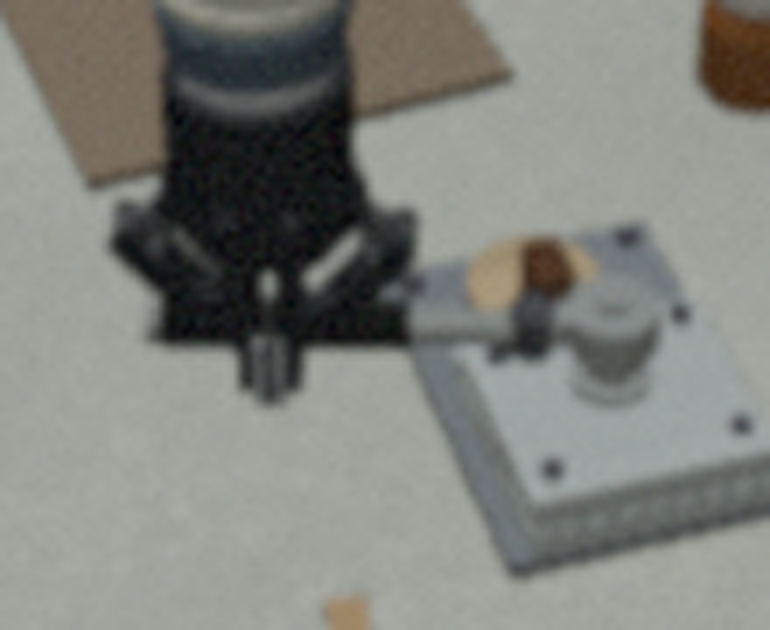

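The hinge stayed at (532,326) while the handle swung, so the fold is about 0.18 rad, held for about 0.3 s. I'll ease off along the same arc.

Call:
move_arm --rows '[[[0,0,-0.003],[-1,0,0],1],[[0,-0.001,-0.006],[-3,0,0],1],[[0,-0.0025,-0.009],[-5,0,0],1],[[0,-0.003,-0.012],[-7,0,0],1],[[0,-0.004,-0.015],[-8,0,0],1],[[0,-0.005,-0.018],[-9,0,0],1],[[0,-0.006,-0.022],[-10,0,0],1],[[0,-0.007,-0.026],[-10,0,0],1]]'

```text
clock: 15.65
tool_pos: [433.2, -24.2, 78.0]
orientation: [-0.448, 0.552, 0.447, 0.543]
force: [-0.2, -0.4, 0.2]
opening: -0.001
```

```bash
python3 f.py|head -5;  python3 -c "
from h import *
s=read_camera('side');crop('side',s,250,200,110,90,7,'pics/w7.png')"
```

```text
alpha(straight) 172.8  r 142  Ft 0.4 Fperp 0.1
t 15.65 pos [433.2 -24.2  78. ] yaw 168.56 F [-0.2 -0.4  0.2] T [ 0.    0.02 -0.01] op -0.001
168.7 fold 6.189 r 108.0
169.7 fold 6.212 r 107.9
170.8 fold 6.238 r 107.7
```

View pics/w7.png

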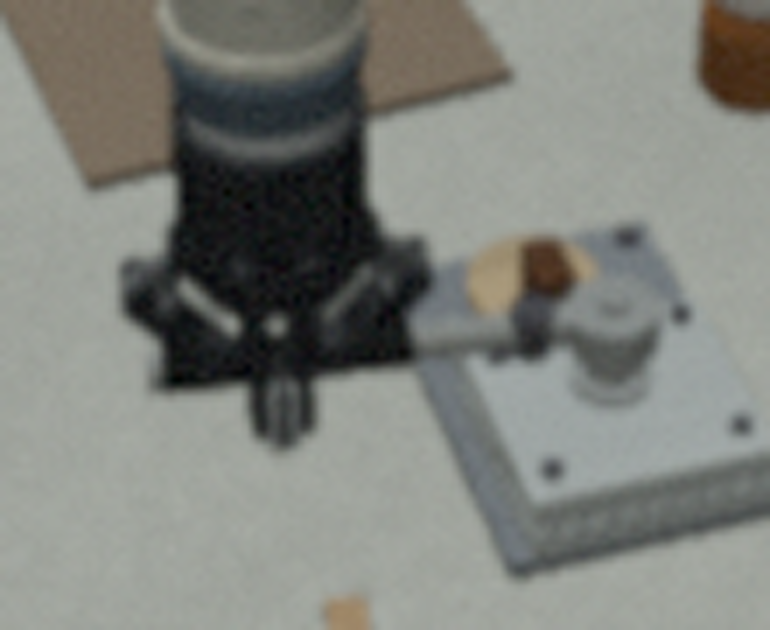

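Call:
move_arm --rows '[[[0,0,-0.01],[0,0,0],1],[[0,0,-0.02],[0,0,0],1],[[0,0,-0.04],[0,0,0],1],[[0,0,-0.06],[0,0,0],1],[[-0.03,0,-0.06],[0,0,0],1],[[-0.06,0,-0.07],[0,0,0],1],[[-0.1,0,-0.1],[0,0,0],1],[[-0.14,0,-0.14],[0,0,0],1]]'

```text
clock: 16.37
tool_pos: [408.9, -144.9, 204.4]
orientation: [-0.449, 0.551, 0.447, 0.543]
force: [1.5, -0.5, 0.4]
opening: -0.0
```

Call:
move_arm --rows '[[[0,0,-0.04],[0,0,0],1],[[0,0,-0.08],[0,0,0],1],[[0,0,-0.12],[0,0,0],1],[[0,0,-0.12],[0,0,0],1],[[0,0,-0.12],[0,0,0],1]]'

```text
clock: 16.78
tool_pos: [384.2, -264.5, 205.3]
orientation: [-0.447, 0.552, 0.446, 0.544]
force: [0.5, 0.5, 0.5]
opening: 0.0
```

```bash
python3 -c "
from h import *
plan()
s=read_camera('side');cv2.imwrite('pics/s9.png',s)
s=read_camera('top');cv2.imwrite('pics/t9.png',s);crop('top',s,265,180,120,100,6,'pics/w9.png')"
```

```text
t 16.78 pos [ 384.2 -264.5  205.3] yaw 168.38 F [0.5 0.5 0.5] T [ 0.04  0.01 -0.01] op 0.0
```

View pics/w9.png

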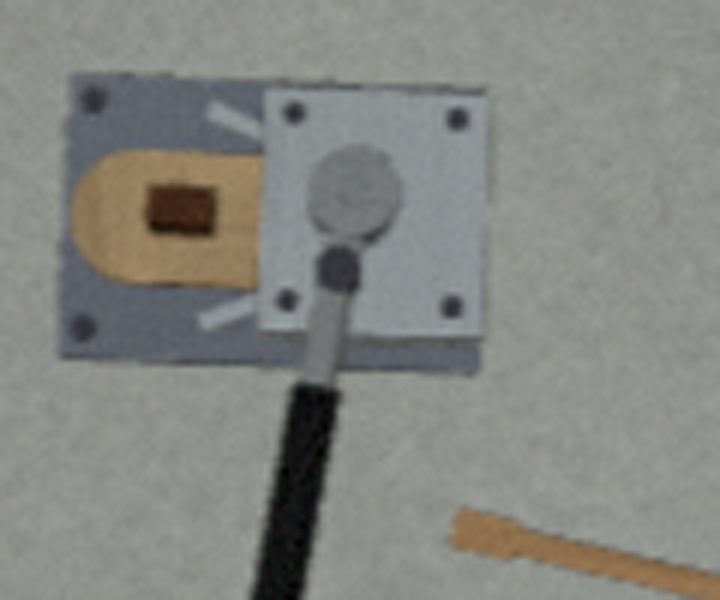

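View pics/s9.png

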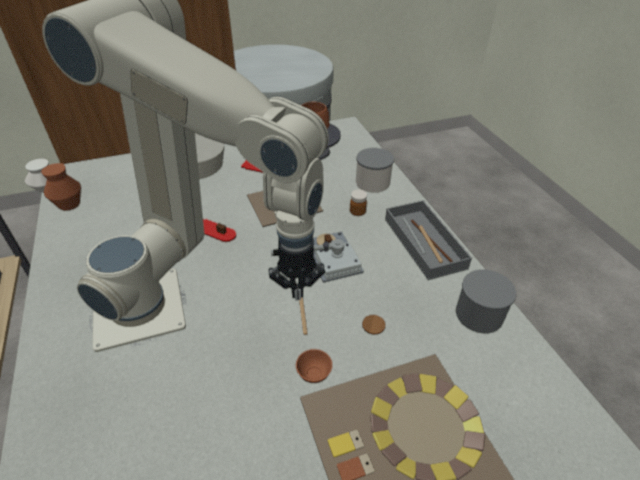

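```bash
python3 - <<'E'
from h import *
t=read_camera("top"); m=(t.max(2)<50); m[:240]=0;m[300:]=0;m[:,:290]=0;m[:,335:]=0
v,u=np.nonzero(m); X=np.array([ray("top",a,b,82)[:2] for a,b in zip(u,v)]); mu=X.mean(0); w=np.linalg.svd(X-mu)[2][0]
print(len(u),mu.round(1),np.rad2deg(np.arctan2(w[1],w[0]))%180,"from nut",np.rad2deg(np.arctan2(*(mu-N)[::-1]))%360,np.linalg.norm(mu-N))
g=lambda x,y:((x+.5)/6+265-.5,(y+.5)/6+180-.5)
h=ray("top",*g(339,268),88)[:2]; print("hinge",h.round(1),np.rad2deg(np.arctan2(*(h-N)[::-1])))
a=cv2.imread("pics/top0.png");d=cv2.absdiff(a,t).max(2)
for n,(x,y,ww,hh) in dict(jar=(225,135,35,40),bowl=(430,268,45,42),stick=(335,260,72,28),rib=(398,200,34,32),tiles=(505,270,50,35)).items(): print(n,(d[y:y+hh,x:x+ww]>50).sum())
E
```

```text
300 [443.   3.] 170.52641432307666 from nut 170.16513601252606 136.33507026428217
hinge [544.9 -14. ] 169.02434669720475
jar 0
bowl 1405
stick 85
rib 0
tiles 304
```

```bash
python3 -c "
from cell import job,bot
job.hand_in(); print(bot.get_obs()['clock'])"
```

```text
the job is handed in; nothing more can be done
the job is handed in; nothing more can be done
```

View pics/t9.png

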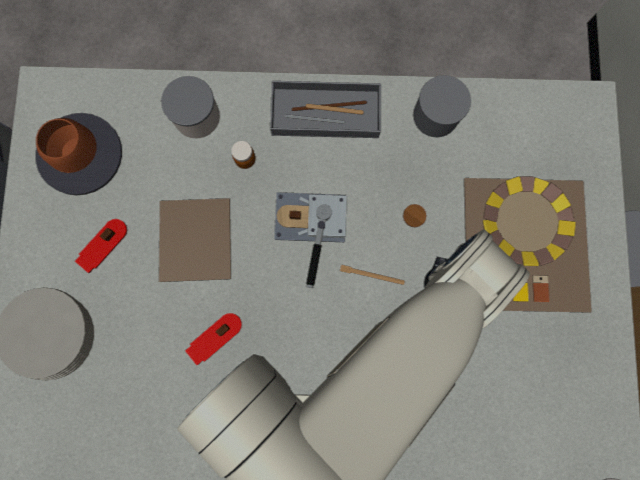

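The template is home in the clamp's slot, the wrench clicked without being overdriven, and the job was handed in shortly after 16.8 s. I have no verdict, since hand-in reports none.

- **Template:** I pinched it by its block, laid it just above the ledge and slid it in until it stopped, with about 9 N on it. After release, the top view put its tail 1.5 mm short of the ideal home position, which is within what the pictures can resolve. The side view reads about 4 mm low in y throughout; allowing for that, it agrees to about 2 mm.
- **Wrench:** I pushed the handle clockwise for about 53° (0.93 rad) at 3–4 N. The force then jumped to 11–13 N as the nut went tight. From the finger's position I worked out the fold at about 0.18–0.20 rad and held it for about 0.3 s. The hinge stayed put in the picture while the handle swung, and then I eased off.
- **Last checks:**
  - **Handle:** it points at 170.5°, against 170.2° from the nut to the grip, so it is straight again. A rougher reading through the hinge gave 169.0°. The push point is over 120 mm from where it started.
  - **Robot:** it touches nothing; it stands clear with no force on it.
  - **Bystanders:** the jar and disc are unchanged. The picture comparison flagged changes at the bowl, stick and tiles. The arm hides the bowl and part of the tiles from above, and all three look in place in the side view. I did not measure them any further.

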